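# Load two steel blanks into a spring-fed stack magazine

### The arm

A 7-joint arm with a two-finger parallel gripper is mounted at the origin on a cart in front of the work surface, level with it; the furniture and walls round the work are solid. World frame = base frame: x ahead of the robot, y to its left, z up, the work surface at z = 0. Lengths are in m, angles in rad, forces in N, time in s.
With the tool pointing down it reaches from about 0.425 to 0.925 m from the base axis. Payload 6.8 kg.
Tool frame: the origin (TCP) lies midway between the tips of the shut fingers; the grasp point (between the pads) lies ctrl.grip_depth behind it (ctrl.grip_depth is the distance from the TCP to the grasp point, in m); z points along the fingers, y is the direction in which the jaws open and shut (so a half turn about z gives the same grasp; the last joint's range is limited). The gripper opens to 85 mm and grips with 20 to 120 N. Pads are 22 mm wide; open, the fingers measure 114 mm over their backs; the gripper's body (76 mm by 85 mm) begins 54 mm behind the grasp point. The pads swing forward as they close: fully open they stand 13 mm farther back than shut.
Start: joints at [-1.452, 0.477, 0.022, 1.555, -0.011, 1.109, -0.083], TCP at [0.152, 0.658, 0.231] pointing down, gripper open.
Joint ranges: [-2.96, 2.96], [-0.34, 2.1], [-1.41, 1.46], [0.24, 2.44], [-1.37, 4.51], [0.17, 1.92], [-2.96, 2.96]. Speed limits (rad/s): [2.39, 2.39, 3.14, 3.14, 3.14, 3.14, 3.14].

### API

Orientations are given as a unit quaternion [x, y, z, w].
In Python, from workcell import ctrl gives the robot as it stands.
- The arm moves only by the tool jog_arm, never from a script. Its argument "increments" is a list of rows, each an object of numbers: "wx", "wy", "wz": the turn, a rotation vector about the tool's x, y, z normalised to -1 to 1, where 1 is 90 degrees; "dx", "dy", "dz": the shift along the tool's x, y, z normalised to -1 to 1, where 1 is 0.3 m; "fingers": the opening, from -1 (shut) to 1 (fully open). A call has 1 to 8 rows; each row is the pose to reach, as a shift and turn from the pose commanded when the call began, along the tool's axes at that moment; what a row does not reach only later rows make up. A row lasts 1/8 s, in which the tool goes at most 62.5 mm and 10.7 degrees, less where a joint would pass 70% of its speed; a pose out of reach is approached as far as the arm can. A call with a number of a shift or a turn outside -1 to 1 is refused whole. A call with a gripper value outside its range is refused whole. The fingers move at their own pace and stop on an object; "grip_force" is the grip in N (left out, the last holds). Time passes only in rows, so rows that repeat a pose let the fingers close. It gives the time, the measured TCP pose, the force and the opening at its end, in the units of the state.
- ctrl.read_state(): the state, without advancing time (a new reading comes with each control period).
- ctrl.get_image(name): name is "scene" or "top" or "wrist"; returns a dict with "color" (480x640x3 uint8, red, green, blue), "mtx" (3x3 intrinsics, pixels), "xyz" and "orientation" of the camera in the world. Camera axes: x right, y up, looking along -z (the intrinsics and any distortion apply to the point x, -y, -z); pixel columns grow to the right and rows downward; lengths in m; the calibration is good to about 2 mm. A picture is of the moment at which its call begins. There is no depth.
- ctrl.finish_job(): hands the job in, once; it reports no verdict.
The state is a dict: "clock": time; "joints": joint angles; "joint_vel": joint speeds; "effort": joint torques, N m; "eef_pos": TCP position; "tcp_rot": TCP orientation; "wrist_force": force on the tool from outside, world axes, zero at the start; "moment": the same for the moment, N m; "opening": opening from 0.0 (shut) to 1.0 (fully open).
Only numpy, scipy, OpenCV 4.12 (cv2) and the standard library are available. Lean on these libraries where they do the work, as an engineer would, in place of code of your own. Each camera call takes 0.05 s, during which the arm holds its last target.

### The job

Load the spring-fed magazine with the two long steel blanks, the one lying on the bench and the one standing on edge in the wooden rack, in either order. A blank goes in flat and level: rest the long edge of the standing one on the open bench, tip it over from there until it lies flat, let go and take it up again; then set each blank in the shaft and press it down against the spring until both end latches snap back over it, so that in the end the two lie one on the other under the latches. Leave the two other plates standing in the rack and the other things on the bench where they are.

Things in the scene. Friction and masses are not known exactly. Their poses are not given: they have to be found in the camera images.
- magazine: Stack magazine, fixed: grey base plate 176 x 92 x 10 mm, four aluminium corner angles forming an upright shaft, a dark latch housing with black pull knob at each end (200 mm over the knobs). Origin: centre of its underside; x along the shaft's long side, roughly along world y; z up. It stands left or right in the work area, the rack on the other side.
- shaft_mouth (a point): Middle of the shaft's mouth, 124 mm above the bench, axes as the magazine's. The shaft is 113.5 mm (x) by 51.5 mm (y) inside. Above this level lead-ins flare out by 7 mm a side up to 136 mm. Both long sides are open over the middle 77 mm for the whole height, so fingers can straddle a blank there.
- latch_level (a point): Point on the shaft's axis level with the undersides of the two latch noses, 95 mm above the bench. Each nose stands 6 mm into a short end of the shaft, is 15 mm wide, 13.5 mm high, with a sloped top. A blank laid in rests on the slopes, its underside about 9 mm above this level, or sinks a little lower; pressed down, it pushes the noses aside and they snap back once its top is below this level.
- follower (a joint): Spring-loaded follower plate in the shaft, travel in m: 0 = up (its top 1 mm below the latch level), grows downward to 0.033; about 0.011 with one latched blank, 0.023 with two. The spring pushes up with 8 N at 0 plus 0.6 N a mm. Pressing home the first blank takes about 13 N, the second about 16 N.
- latch_a (a joint): Spring latch at the magazine's +x end: 0 = nose fully out, grows to 0.009 m as it is pushed out of the shaft (2 to 4 N). It springs back by itself.
- latch_b (a joint): The same at the -x end.
- rack: Hardwood rack, fixed: block 100 x 148 x 28 mm with three open grooves 15 mm wide and 16 mm deep (floor 12 mm above the bench) along its x axis at y = -54, 0 and 54 mm. Origin: centre of its underside. It stands on the side of the work area where the magazine is not.
- rack_blank: Flat steel blank, 110 x 48 x 12 mm, about 0.45 kg, with a 9 mm hole near each end. Origin: its centre; x along the 110 mm, y along the 48 mm, z through the thickness; either face may end upward. At the start it stands on a long edge in one of the grooves (any of the three), y up, its top 60 mm above the bench.
- bench_blank: The same kind of blank, 110 x 48 x 12 mm; origin and axes likewise. At the start it lies flat on the bench between rack and magazine, at any yaw.
- short_plate: Shorter steel plate 72 x 48 x 12 mm with one 9 mm hole, standing on edge in another groove; stays there. Origin: its centre.
- wide_plate: Higher steel plate 80 x 64 x 12 mm with one 16 mm hole, standing on edge in the third groove, top 76 mm above the bench; stays there. Origin: its centre.
- compound_green: Bar of polishing compound half in a paper sleeve, 35 x 111 x 34 mm, lying on the bench between bench blank and the left-hand place, its length (y axis) roughly along world x; a bystander. Origin: centre of its underside.
- spray_can: Aerosol can, 59 mm diameter, 198 mm high, standing at the back; a bystander. The wall behind the bench is about 0.88 m ahead of the robot's base, a low ledge along it at 0.86 m. Origin: centre of its underside.
- marker_pen: Marker pen, 16 x 134 x 16 mm, lying at the left in front of the rack or magazine; a bystander. Origin: centre of its underside.
- grinder_c: Twin-wheel bench polisher, fixed, always in the same place between robot and work area. Origin: middle of its underside. Motor 132 x 280 mm, 205 mm high, on a foot 254 x 212 mm, 15 to 30 mm high; wheels 220 mm (44 wide) at y = +303 mm and 196 mm (30 wide) at y = -307 mm, tops 244 and 232 mm up. A bench grinder 240 mm high stands at the far left beside the start pose of the arm.
- tape_measure: Pocket tape measure, 64 x 77 x 35 mm, lying at the right; a bystander. Origin: centre of its underside.

How it is judged:
By the outcome, as a careful person would: the job done as asked, in the order asked, and still so for the second after the job is handed in, with the robot touching nothing.
It also fails if it takes over 70 s, if anything falls off the work surface, if the arm or the gripper's body presses on something with over 40 N, if the wrist force passes 120 N, or if a joint passes its speed limit or range.

## Working session

There is one attempt and no reset: what is moved stays moved. The work goes in short steps, Python scripts to look and compute and a tool call to move; the robot and the scene stay as the last step left them, time stands still between calls to the robot, and variables do not carry over. Pictures are saved under pics/ and viewed, and the job is handed in when it is done.

Besides the shell and the picture viewer there is one more tool, called after "Request:" as a command line: name --argument value ..., lists and objects as JSON in quotes. jog_arm: Moves the arm, as the interface text tells. Scaled input: -1 to 1 covers 0.3 m each way for a shift and 90 degrees each way for a turn. Its arguments: {"type":"object","properties":{"increments":{"type":"array"},"grip_force":{"type":"number"}},"required":["increments"]}

```bash
ls -la; mkdir -p pics; cat > h.py <<'E'
import numpy as np, cv2
from scipy.spatial.transform import Rotation as R
from workcell import ctrl
def grab(name,fn):
    im=ctrl.get_image(name); cv2.imwrite('pics/'+fn+'.png',im['color'][:,:,::-1])
    np.savez('pics/'+fn+'.npz',**{k:np.array(v) for k,v in im.items()}); return im
def load(fn): return dict(np.load('pics/'+fn+'.npz'))
def ray(im,u,v):
    K=np.array(im['mtx']); p=np.linalg.inv(K)@[u,v,1]; d=np.array([p[0],-p[1],-p[2]])
    return np.array(im['xyz']),R.from_quat(im['orientation']).apply(d)
def pz(im,u,v,z):
    o,d=ray(im,u,v); return o+d*(z-o[2])/d[2]
def proj(im,P):
    P=np.atleast_2d(P); c=R.from_quat(im['orientation']).inv().apply(P-np.array(im['xyz']))
    q=(np.array(im['mtx'])@np.array([c[:,0],-c[:,1],-c[:,2]])).T; return q[:,:2]/q[:,2:]
def crop(fn,out,x0,y0,x1,y1,s):
    a=cv2.imread('pics/'+fn+'.png')[y0:y1,x0:x1]; cv2.imwrite('pics/'+out+'.png',cv2.resize(a,None,fx=s,fy=s,interpolation=cv2.INTER_CUBIC))
E
python3 - <<'E'
from h import *
np.set_printoptions(precision=4,suppress=True)
print(ctrl.read_state(), ctrl.grip_depth)
for n in ['scene','top','wrist']:
    i=grab(n,n+'0'); print(n,i['mtx'],i['xyz'],i['orientation'],i.keys())
E
```

```text
total 12
drwxr-xr-x  3 agent agent 4096 Dec  7 03:52 .
drwxr-xr-x 23 root  root  4096 Dec  7 03:52 ..
drwxr-xr-x  2 agent agent 4096 Dec  7 03:52 pics
{'clock': 0.0, 'joints': array([-1.4521,  0.4778,  0.0223,  1.5564, -0.0115,  1.1093, -0.0831]), 'joint_vel': array([ 0.0032, -0.0008, -0.    , -0.0011,  0.    , -0.0003,  0.0006]), 'effort': array([  0.0005, -59.6457,   1.6078, -28.1203,   0.0124,   0.0094,
        -0.    ]), 'eef_pos': array([0.1517, 0.6572, 0.2303]), 'tcp_rot': array([ 0.1132,  0.9936, -0.0009, -0.    ]), 'wrist_force': array([-0.3072, -0.3729,  0.0023]), 'moment': array([ 0.008 , -0.0066, -0.0174]), 'opening': 0.9992116632937488} 0.0187
scene [[545.1641   0.     319.8076]
 [  0.     545.1641 246.5702]
 [  0.       0.       1.    ]] [0.6595 1.0572 1.02  ] [0.0026 0.4251 0.9046 0.0297] dict_keys(['color', 'mtx', 'xyz', 'orientation'])
top [[559.1187   0.     316.873 ]
 [  0.     559.1187 236.1482]
 [  0.       0.       1.    ]] [ 0.3531 -0.0542  1.4701] [-0.0684  0.0594  0.7052 -0.7032] dict_keys(['color', 'mtx', 'xyz', 'orientation'])
wrist [[366.4566   0.     318.0618]
 [  0.     366.4566 238.4193]
 [  0.       0.       1.    ]] [0.0709 0.6764 0.3734] [-0.128  -0.1006  0.6142  0.7722] dict_keys(['color', 'mtx', 'xyz', 'orientation'])
```

View pics/scene0.png

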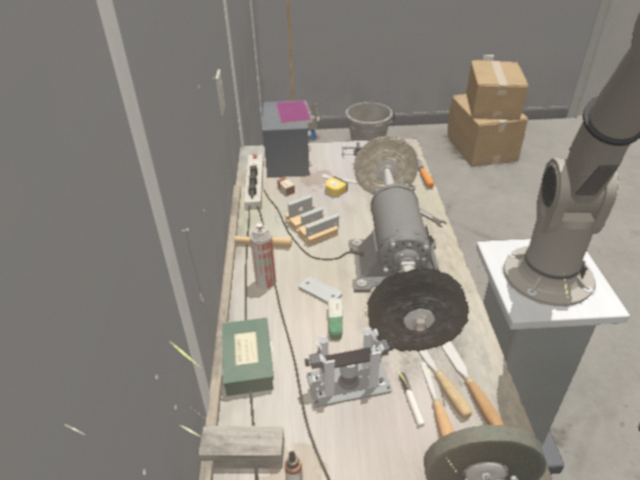

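View pics/top0.png

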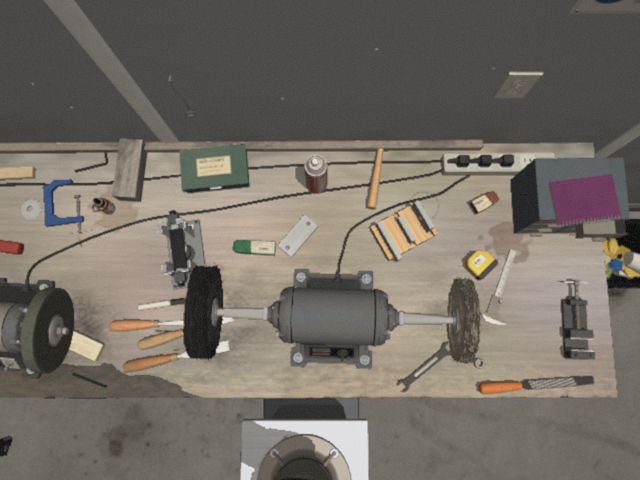

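View pics/wrist0.png

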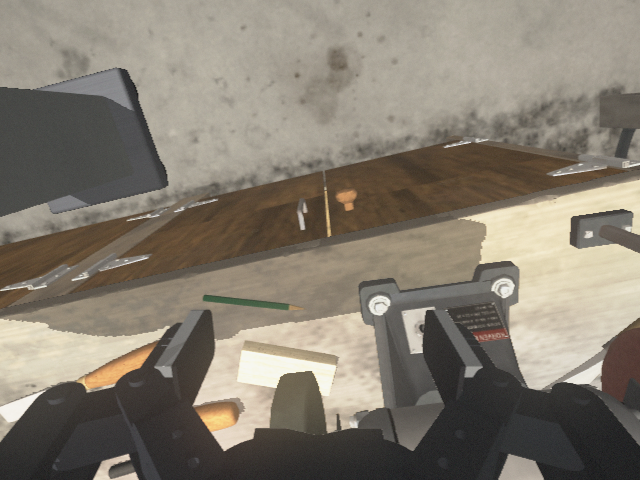

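```bash
python3 - <<'E'
from h import *
crop('top0','t_rack',360,190,450,270,8)
crop('top0','t_mag',140,200,220,300,6)
crop('top0','t_bb',220,200,330,270,7)
crop('scene0','s_rack',270,180,360,250,8)
crop('scene0','s_mag',290,265,400,410,4)
i=load('top0')
for n,u,v in [('mag',180,252),('bb',298,235),('rack',404,231),('can',316,170),('green',254,246)]: print(n,pz(i,u,v,0))
E
```

```text
mag [0.58060268 0.32962792 0.        ]
bb [0.62542337 0.01484271 0.        ]
rack [ 0.63511917 -0.2685173   0.        ]
can [ 0.80584595 -0.0335857   0.        ]
green [0.59605713 0.13219186 0.        ]
```

View pics/t_rack.png

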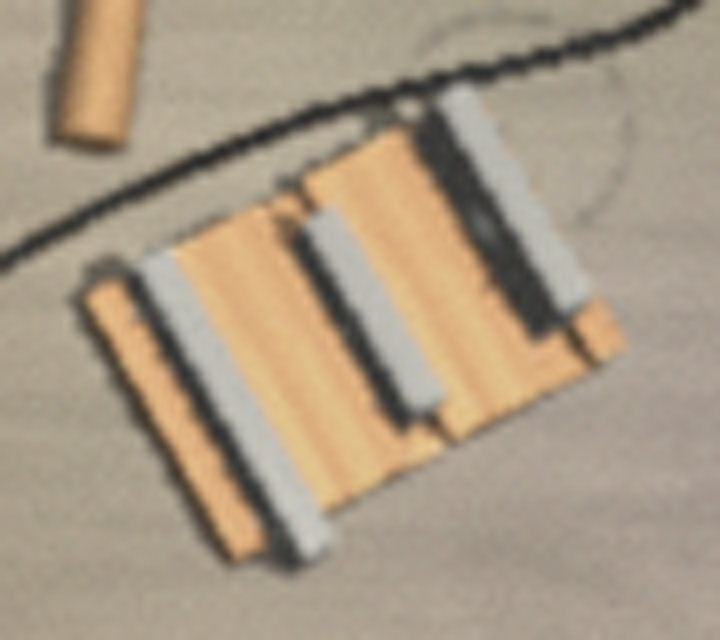

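View pics/t_mag.png

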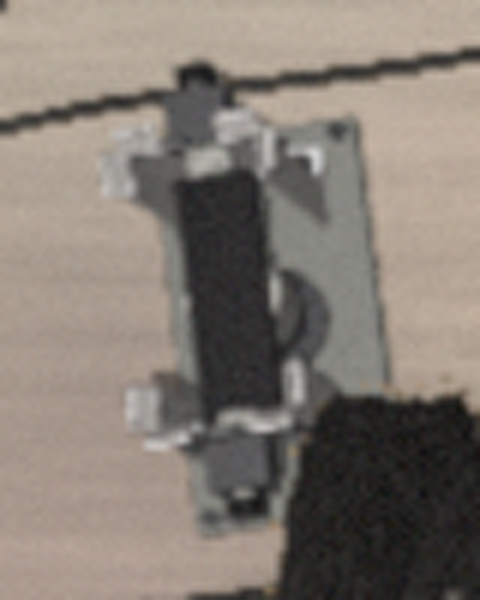

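View pics/t_bb.png

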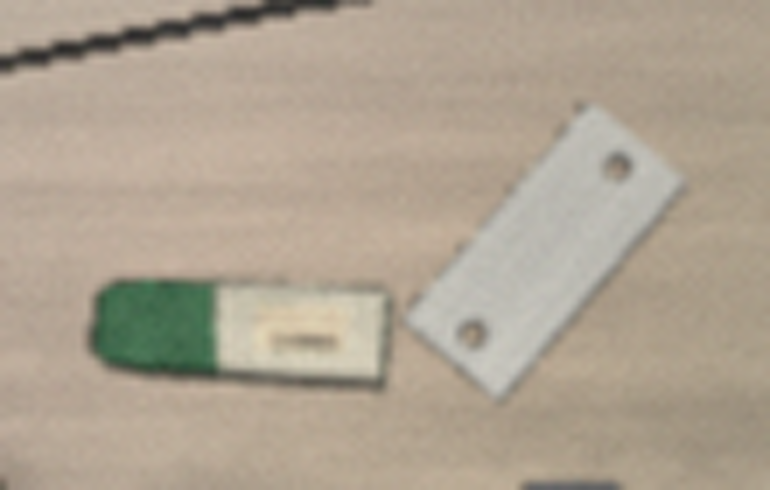

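View pics/s_rack.png

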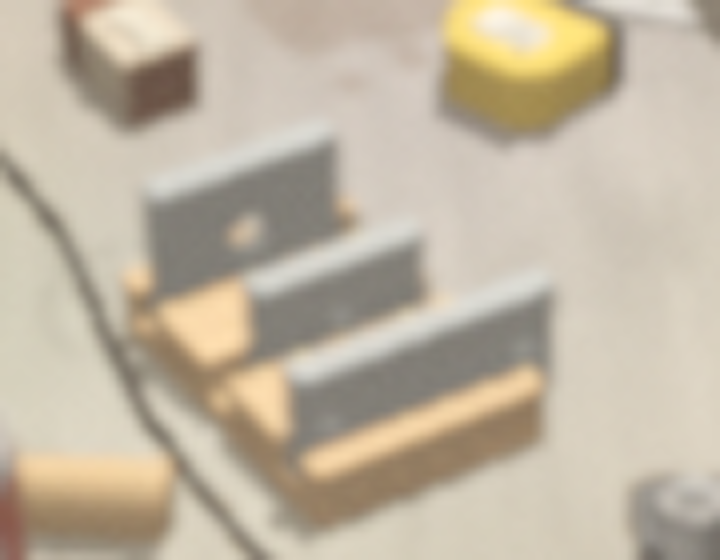

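View pics/s_mag.png

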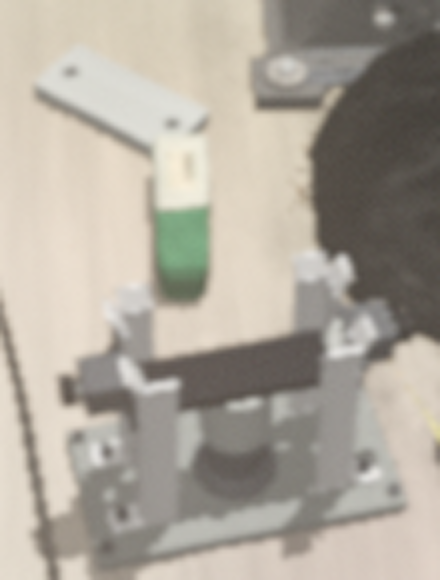

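```bash
python3 - <<'E'
from h import *
np.set_printoptions(precision=4,suppress=True)
i=load('top0')
def g(pts,s,ox,oy,z):
    return np.array([pz(i,ox+u/s,oy+v/s,z)[:2] for u,v in pts])
b=g([(588,105),(685,180),(500,400),(405,320)],7,220,200,.012); print('bb',b,b.mean(0)); d=(b[0]+b[1]-b[2]-b[3]);print(np.degrees(np.arctan2(d[1],d[0])),np.linalg.norm(d)/2)
h=g([(617,165),(471,334)],7,220,200,.012);print('holes',h,h.mean(0),np.degrees(np.arctan2(*(h[0]-h[1])[::-1])))
r=g([(138,257),(172,250),(332,540),(300,560)],8,360,190,.060);print('rb',r,r.mean(0));d=(r[0]+r[1]-r[2]-r[3]);print(np.degrees(np.arctan2(d[1],d[0])),np.linalg.norm(d)/2)
r=g([(85,290),(410,130),(625,345),(235,560)],8,360,190,.028);print('rack',r,r.mean(0));d=(r[0]+r[1]-r[2]-r[3]);print(np.degrees(np.arctan2(d[1],d[0])),np.linalg.norm(d)/2)
print('wheel front z.134',pz(i,203,265,.2),pz(i,203,265,.134),pz(i,222,300,.2),pz(i,186,300,.2))
print('motor', [pz(i,u,v,.015) for u,v in [(298,275),(368,275),(368,360),(298,360)]])
m=g([(350,120),(385,380),(200,535)],6,140,200,.01);print('magbase',m, np.degrees(np.arctan2(*(m[0]-m[1])[::-1])))
m=g([(178,180),(255,172),(280,405),(205,415)],6,140,200,.094);print('follower',m,m.mean(0))
m=g([(195,70),(240,505)],6,140,200,.095);print('knobs',m,m.mean(0),m[0]-m[1])
E
```

```text
bb [[ 0.6775 -0.0015]
 [ 0.6481 -0.0385]
 [ 0.5639  0.0313]
 [ 0.5946  0.0675]] [0.621  0.0147]
-39.727130447641514 0.10858849325881192
holes [[ 0.654  -0.0126]
 [ 0.5891  0.0425]] [0.6216 0.0149] -40.31982208830566
rb [[ 0.6471 -0.1918]
 [ 0.6494 -0.2028]
 [ 0.5551 -0.2514]
 [ 0.5487 -0.2411]] [ 0.6001 -0.2217]
26.92548478060026 0.10810883999687833
rack [[ 0.6428 -0.1773]
 [ 0.6963 -0.2855]
 [ 0.6237 -0.3534]
 [ 0.5532 -0.2242]] [ 0.629  -0.2601]
35.3005868336746 0.09935008475978126
wheel front z.134 [0.5193 0.2232 0.2   ] [0.5279 0.2376 0.134 ] [0.4392 0.1772 0.2   ] [0.4394 0.2591 0.2   ]
motor [array([0.5163, 0.0137, 0.015 ]), array([ 0.5157, -0.1691,  0.015 ]), array([ 0.299 , -0.1651,  0.015 ]), array([0.2992, 0.0127, 0.015 ])]
magbase [[0.6655 0.2815]
 [0.5486 0.2618]
 [0.4807 0.3404]] 9.56312536078011
follower [[0.6221 0.3335]
 [0.6254 0.3013]
 [0.527  0.2868]
 [0.523  0.3178]] [0.5744 0.3099]
knobs [[0.6692 0.3282]
 [0.4855 0.3014]] [0.5774 0.3148] [0.1836 0.0268]
```

```bash
cat >> h.py <<'E'
def Rdown(psi):
    p=np.radians(psi); c,s=np.cos(p),np.sin(p)
    return R.from_matrix(np.array([[c,s,0],[s,-c,0],[0,0,-1.]]))
def row(p,Rt,p0=None,R0=None):
    s=ctrl.read_state()
    if p0 is None: p0=s['eef_pos']; R0=R.from_quat(s['tcp_rot'])
    d=R0.inv().apply(np.array(p)-p0)/0.3; w=(R0.inv()*Rt).as_rotvec()/(np.pi/2)
    return np.round(np.r_[d,w],4)
def st():
    s=ctrl.read_state(); r=R.from_quat(s['tcp_rot']); m=r.as_matrix()
    print('t%.2f'%s['clock'],'p',np.round(s['eef_pos'],4),'psi%.2f'%np.degrees(np.arctan2(m[1,0],m[0,0])),'z',np.round(m[:,2],3),'F',np.round(s['wrist_force'],1),'op%.3f'%s['opening'],'q',np.round(s['joints'],3))
    return s
E
python3 - <<'E'
from h import *
np.set_printoptions(precision=4,suppress=True)
s=st(); i=load('wrist0')
R0=R.from_quat(s['tcp_rot']); print('cam in tool',R0.inv().apply(i['xyz']-s['eef_pos']))
print((R0.inv()*R.from_quat(i['orientation'])).as_matrix())
E
```

```text
t0.15 p [0.1517 0.6573 0.2306] psi167.01 z [-0.    -0.001 -1.   ] F [ 0.  -0.2  0.5] op1.002 q [-1.452  0.478  0.022  1.556 -0.011  1.109 -0.083]
cam in tool [ 0.083   0.0003 -0.1429]
[[-0.0006  0.947   0.3211]
 [ 1.      0.0004  0.0007]
 [ 0.0005  0.3211 -0.947 ]]
```

```bash
python3 - <<'E'
from h import *
np.set_printoptions(precision=4,suppress=True)
s=st()
print(row([.152,.657,.33],Rdown(167)),row([.30,.57,.37],Rdown(175)),row([.577,.312,.37],Rdown(188.5)))
E
```

```text
t0.15 p [0.1517 0.6573 0.2306] psi167.01 z [-0.    -0.001 -1.   ] F [ 0.  -0.2  0.5] op1.002 q [-1.452  0.478  0.022  1.556 -0.011  1.109 -0.083]
[-0.0013 -0.0012 -0.3315 -0.0009  0.0001  0.0001] [-0.5472 -0.173  -0.4645 -0.0009 -0.     -0.0888] [-1.6402 -0.8034 -0.4635 -0.0009 -0.0001 -0.2388]
```

Request:
jog_arm --increments '[{"dz": -0.2},{"dz": -0.4},{"dx": -0.2,"dy": -0.06,"dz": -0.465,"wz": -0.04},{"dx": -0.4,"dy": -0.12,"dz": -0.465,"wz": -0.08},{"dx": -0.6,"dy": -0.2,"dz": -0.465,"wz": -0.12},{"dx": -0.8,"dy": -0.3,"dz": -0.465,"wz": -0.16},{"dx": -0.98,"dy": -0.4,"dz": -0.465,"wz": -0.2},{"dx": -1,"dy": -0.5,"dz": -0.465,"wz": -0.24}]'

```text
invalid input at $.increments[0]: expected keys wx, wy, wz, dx, dy, dz, fingers
```

```bash
python3 - <<'E'
from h import *
np.set_printoptions(precision=4,suppress=True)
s=st()
print(row([.577,.312,.37],Rdown(188.5)))
E
```

```text
t0.15 p [0.1517 0.6573 0.2306] psi167.01 z [-0.    -0.001 -1.   ] F [ 0.  -0.2  0.5] op1.002 q [-1.452  0.478  0.022  1.556 -0.011  1.109 -0.083]
[-1.6402 -0.8034 -0.4635 -0.0009 -0.0001 -0.2388]
```

Request:
jog_arm --increments '[{"wx": 0,"wy": 0,"wz": 0,"dx": 0,"dy": 0,"dz": -0.2,"fingers": 1},{"wx": 0,"wy": 0,"wz": 0,"dx": 0,"dy": 0,"dz": -0.4,"fingers": 1},{"wx": 0,"wy": 0,"wz": -0.04,"dx": -0.2,"dy": -0.06,"dz": -0.465,"fingers": 1},{"wx": 0,"wy": 0,"wz": -0.08,"dx": -0.4,"dy": -0.12,"dz": -0.465,"fingers": 1},{"wx": 0,"wy": 0,"wz": -0.12,"dx": -0.6,"dy": -0.2,"dz": -0.465,"fingers": 1},{"wx": 0,"wy": 0,"wz": -0.16,"dx": -0.8,"dy": -0.3,"dz": -0.465,"fingers": 1},{"wx": 0,"wy": 0,"wz": -0.2,"dx": -0.95,"dy": -0.42,"dz": -0.465,"fingers": 1},{"wx": 0,"wy": 0,"wz": -0.24,"dx": -1,"dy": -0.6,"dz": -0.465,"fingers": 1}]'

```text
clock: 1.15
eef_pos: [0.4064, 0.4123, 0.3699]
tcp_rot: [-0.074, 0.997, -0.001, 0.0]
wrist_force: [0.3, -0.3, 1.2]
opening: 0.999
```

```bash
python3 - <<'E'
from h import *
np.set_printoptions(precision=4,suppress=True)
s=st()
print(row([.577,.312,.37],Rdown(188.5)))
E
```

```text
t1.15 p [0.4064 0.4123 0.3699] psi-171.49 z [ 0.    -0.001 -1.   ] F [ 0.3 -0.3  1.2] op0.999 q [-0.982  0.218  0.099  1.61  -0.021  1.315  0.839]
[-0.5129 -0.4148  0.0002 -0.0009  0.0002  0.0001]
```

Request:
jog_arm --increments '[{"wx": 0,"wy": 0,"wz": 0,"dx": -0.17,"dy": -0.14,"dz": 0,"fingers": 1},{"wx": 0,"wy": 0,"wz": 0,"dx": -0.34,"dy": -0.28,"dz": 0,"fingers": 1},{"wx": 0,"wy": 0,"wz": 0,"dx": -0.513,"dy": -0.415,"dz": 0,"fingers": 1},{"wx": 0,"wy": 0,"wz": 0,"dx": -0.513,"dy": -0.415,"dz": 0,"fingers": 1}]'

```text
clock: 1.65
eef_pos: [0.5781, 0.3099, 0.37]
tcp_rot: [-0.071, 0.997, -0.002, 0.0]
wrist_force: [0.6, 0.1, 0.7]
opening: 0.999
```

```bash
python3 - <<'E'
from h import *
st(); grab('wrist','w1')
E
```

```text
t1.65 p [0.5781 0.3099 0.37  ] psi-171.85 z [ 0.001 -0.003 -1.   ] F [0.6 0.1 0.7] op0.999 q [-0.736  0.361  0.207  1.429 -0.071  1.36   1.186]
```

View pics/w1.png

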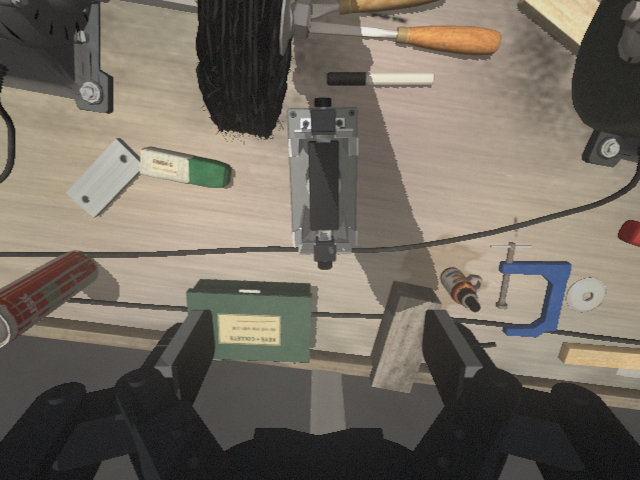

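```bash
python3 - <<'E'
from h import *
crop('w1','w1m',280,90,370,180,6)
crop('w1','w1n',280,180,370,275,6)
crop('w1','w1b',55,125,245,225,4)
E
```

```text
(no output)
```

View pics/w1m.png

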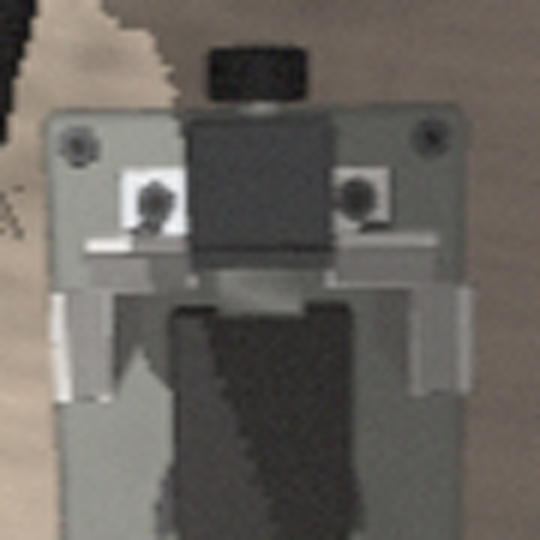

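View pics/w1n.png

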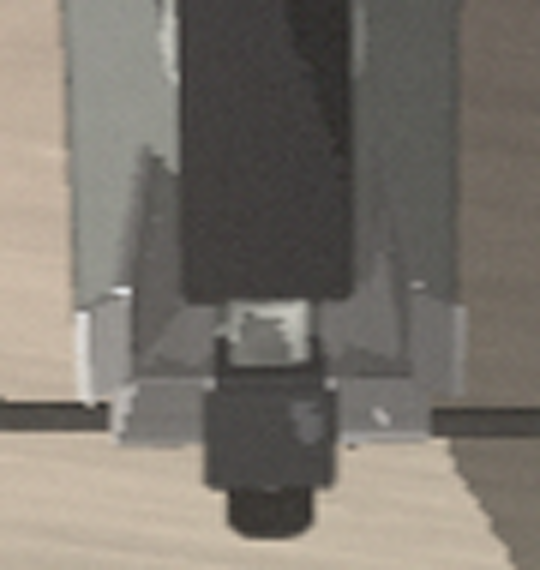

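View pics/w1b.png

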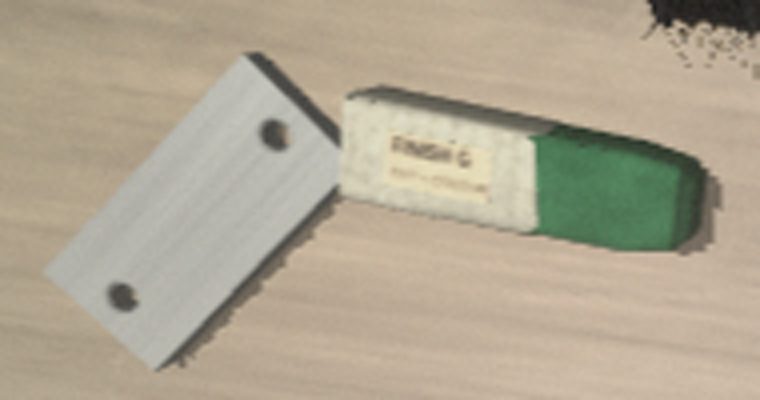

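```bash
python3 - <<'E'
from h import *
np.set_printoptions(precision=4,suppress=True)
i=load('w1')
def seg(n,a,b,z):
    A,B=pz(i,*a,z),pz(i,*b,z); print(n,A[:2],B[:2],'mid',(A+B)[:2]/2,'len',np.linalg.norm(A-B),'ang',np.degrees(np.arctan2(*(B-A)[1::-1])))
seg('ends136',(323.7,130),(325.2,253.7),.136)
seg('mouth124',(323.6,137.5),(325.2,242.8),.124)
seg('base .01',(280+257/6,90+108/6),(280+262/6,254),.01)
seg('sidesN136',(280+55/6,90+345/6),(280+470/6,90+345/6),.136)
seg('sidesF136',(280+78/6,180+355/6),(280+465/6,180+355/6),.136)
seg('noses z.1',(280+260/6,90+300/6),(280+272/6,180+303/6),.095)
# bench blank
f=lambda u,v:(55+u/4,125+v/4)
c=[pz(i,*f(*p),.012)[:2] for p in [(247,55),(343,150),(155,370),(45,272)]]; c=np.array(c); print('bb',c,c.mean(0))
for a,b in [(0,3),(1,2),(0,1),(3,2)]:
    d=c[a]-c[b]; print(np.linalg.norm(d),np.degrees(np.arctan2(d[1],d[0])))
h=np.array([pz(i,*f(*p),.012)[:2] for p in [(275,135),(123,297)]]);print(h.mean(0),np.degrees(np.arctan2(*(h[1]-h[0])[::-1])))
g=np.array([pz(i,*f(*p),.034)[:2] for p in [(347,98),(550,130),(540,230),(342,195)]]);print('green',g)
E
```

```text
ends136 [0.5101 0.3053] [0.6393 0.326 ] mid [0.5747 0.3157] len 0.1308260975623326 ang 9.128628395025215
mouth124 [0.5178 0.3065] [0.6308 0.325 ] mid [0.5743 0.3157] len 0.11447529611201299 ang 9.301017600416255
base .01 [0.488  0.3023] [0.6879 0.3329] mid [0.588  0.3176] len 0.20231347283077797 ang 8.708296968806478
sidesN136 [0.5316 0.2735] [0.5218 0.3421] mid [0.5267 0.3078] len 0.06929968319120701 ang 98.13869306135051
sidesF136 [0.6275 0.2889] [0.6175 0.3583] mid [0.6225 0.3236] len 0.07011057661030991 ang 98.19122672502824
noses z.1 [0.5222 0.3071] [0.6254 0.3248] mid [0.5738 0.3159] len 0.10476383337536364 ang 9.694248014509661
bb [[ 0.5645  0.0377]
 [ 0.5914  0.0688]
 [ 0.6788  0.0017]
 [ 0.6484 -0.0343]] [0.6208 0.0185]
0.11056137959743756 139.346904713638
0.11023840284567786 142.4734736058424
0.04112560759304753 -130.83757126973134
0.04713933427043503 -130.22202282709742
[0.6216 0.0191] -40.27105134653201
green [[0.5704 0.0804]
 [0.5713 0.145 ]
 [0.6042 0.1428]
 [0.6019 0.0784]]
```

```bash
python3 - <<'E'
from h import *
print(row([.577,.312,.37],Rdown(188.5)))
p0=np.array([.577,.312,.37]);R0=Rdown(188.5)
print(row([.6216,.017,.16],Rdown(139.7),p0,R0))
E
```

```text
[ 0.0004  0.0027 -0.0002 -0.0014 -0.0001 -0.0026]
[-0.0017 -0.9945  0.7     0.      0.      0.5422]
```

Request:
jog_arm --increments '[{"wx": 0,"wy": 0,"wz": 0.1,"dx": 0,"dy": -0.2,"dz": 0.0,"fingers": 1},{"wx": 0,"wy": 0,"wz": 0.2,"dx": 0,"dy": -0.38,"dz": 0.1,"fingers": 1},{"wx": 0,"wy": 0,"wz": 0.3,"dx": 0,"dy": -0.55,"dz": 0.2,"fingers": 1},{"wx": 0,"wy": 0,"wz": 0.4,"dx": 0,"dy": -0.7,"dz": 0.33,"fingers": 1},{"wx": 0,"wy": 0,"wz": 0.5,"dx": 0,"dy": -0.85,"dz": 0.47,"fingers": 1},{"wx": 0,"wy": 0,"wz": 0.542,"dx": 0,"dy": -0.994,"dz": 0.6,"fingers": 1},{"wx": 0,"wy": 0,"wz": 0.542,"dx": 0,"dy": -0.994,"dz": 0.7,"fingers": 1},{"wx": 0,"wy": 0,"wz": 0.542,"dx": 0,"dy": -0.994,"dz": 0.7,"fingers": 1}]'

```text
clock: 2.7
eef_pos: [0.6167, 0.0215, 0.1585]
tcp_rot: [0.343, 0.939, -0.001, -0.003]
wrist_force: [0.2, 0.3, 0.2]
opening: 1.0
```

```bash
python3 - <<'E'
from h import *
st(); grab('wrist','w2');st()
E
```

```text
t2.70 p [0.6167 0.0215 0.1585] psi139.91 z [-0.005  0.    -1.   ] F [0.2 0.3 0.2] op1.000 q [-0.434  0.484  0.402  1.785 -0.231  0.924  0.94 ]
t2.75 p [0.6182 0.0219 0.1603] psi139.96 z [-0.002  0.001 -1.   ] F [ 0.6 -0.5  0.2] op0.999 q [-0.434  0.482  0.403  1.783 -0.231  0.925  0.94 ]
```

View pics/w2.png

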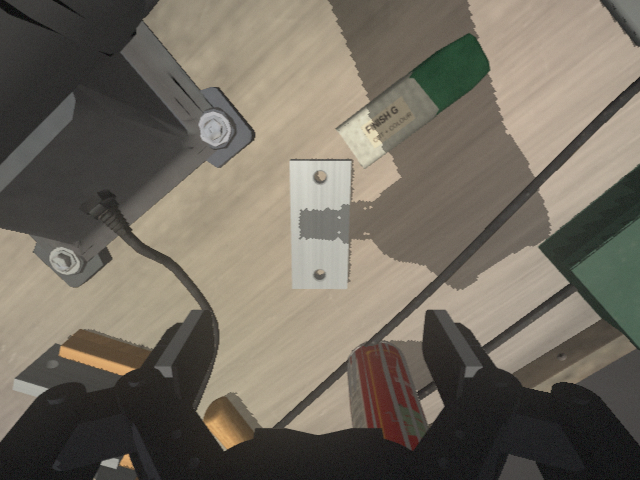

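```bash
python3 - <<'E'
from h import *
np.set_printoptions(precision=4,suppress=True)
i=load('w2')
c=np.array([pz(i,*p,.012)[:2] for p in [(290,159.5),(352,159.5),(347.5,289.5),(292,289.5)]]);print(c,c.mean(0))
for a,b in [(0,3),(1,2),(0,1),(3,2)]:
    d=c[a]-c[b]; print(np.linalg.norm(d),np.degrees(np.arctan2(d[1],d[0])))
h=np.array([pz(i,*p,.012)[:2] for p in [(320.3,177),(320,274.5)]]);print(h.mean(0),np.degrees(np.arctan2(*(h[1]-h[0])[::-1])))
s=st()
m=h.mean(0)*.6+c.mean(0)*.4
p0=np.array([.6216,.017,.16])
# predicted commanded
q0=np.array([.577,.312,.37]);R0=Rdown(188.5)
cp=q0+R0.apply(np.array([0,-.994,.7])*.3);print('cmd',cp)
for z in (.05,.0025): print(row([m[0],m[1],z],Rdown(139.7),cp,Rdown(188.5-.542*90)))
E
```

```text
[[ 0.5639  0.0369]
 [ 0.5949  0.0738]
 [ 0.68    0.0013]
 [ 0.6488 -0.0359]] [0.6219 0.019 ]
0.11188388453284705 139.3884890326201
0.11182151945338781 139.54840832950183
0.048235395410638086 -130.09668697229202
0.048548090840513106 -130.02588316693775
[0.6215 0.0192] -40.182683068401786
t2.75 p [0.6182 0.0219 0.1603] psi139.96 z [-0.002  0.001 -1.   ] F [ 0.6 -0.5  0.2] op0.999 q [-0.434  0.482  0.403  1.783 -0.231  0.925  0.94 ]
cmd [0.6211 0.0171 0.16  ]
[0.0028 0.0065 0.3667 0.     0.     0.0002]
[0.0028 0.0065 0.525  0.     0.     0.0002]
```

Request:
jog_arm --increments '[{"wx": 0,"wy": 0,"wz": 0,"dx": 0.003,"dy": 0.0065,"dz": 0.18,"fingers": 1},{"wx": 0,"wy": 0,"wz": 0,"dx": 0.003,"dy": 0.0065,"dz": 0.36,"fingers": 1},{"wx": 0,"wy": 0,"wz": 0,"dx": 0.003,"dy": 0.0065,"dz": 0.5,"fingers": 1},{"wx": 0,"wy": 0,"wz": 0,"dx": 0.003,"dy": 0.0065,"dz": 0.54,"fingers": 1},{"wx": 0,"wy": 0,"wz": 0,"dx": 0.003,"dy": 0.0065,"dz": 0.54,"fingers": 1}]' --grip_force 80

```text
clock: 3.38
eef_pos: [0.6205, 0.0231, -0.0001]
tcp_rot: [0.343, 0.939, 0.001, 0.0]
wrist_force: [0.6, -0.4, 0.3]
opening: 0.997
```

```bash
python3 - <<'E'
from h import *
st()
E
```

```text
t3.38 p [ 6.205e-01  2.310e-02 -1.000e-04] psi139.90 z [ 0.001  0.001 -1.   ] F [ 0.6 -0.4  0.3] op0.997 q [-0.362  0.703  0.307  1.852 -0.336  0.636  1.02 ]
```

Request:
jog_arm --increments '[{"wx": 0,"wy": 0,"wz": 0,"dx": 0,"dy": 0,"dz": 0,"fingers": 1}]'

```text
clock: 3.5
eef_pos: [0.6215, 0.0224, 0.0011]
tcp_rot: [0.343, 0.939, 0.001, 0.002]
wrist_force: [-0.5, -1.0, -0.4]
opening: 0.996
```

```bash
python3 - <<'E'
from h import *
st()
E
```

```text
t3.50 p [0.6215 0.0224 0.0011] psi139.84 z [ 0.004  0.001 -1.   ] F [-0.5 -1.  -0.4] op0.996 q [-0.361  0.701  0.308  1.852 -0.336  0.636  1.021]
```

Request:
jog_arm --increments '[{"wx": 0,"wy": 0,"wz": 0,"dx": -0.0077,"dy": -0.008,"dz": 0.01,"fingers": 1},{"wx": 0,"wy": 0,"wz": 0,"dx": -0.0077,"dy": -0.008,"dz": 0.01,"fingers": 1}]'

```text
clock: 3.75
eef_pos: [0.6202, 0.0182, -0.0035]
tcp_rot: [0.344, 0.939, 0.0, 0.0]
wrist_force: [0.6, -0.5, -0.8]
opening: 1.0
```

```bash
python3 - <<'E'
from h import *
st(); grab('wrist','w3')
E
```

```text
t3.75 p [ 0.6202  0.0182 -0.0035] psi139.79 z [ 0.001 -0.    -1.   ] F [ 0.6 -0.5 -0.8] op1.000 q [-0.353  0.707  0.305  1.854 -0.338  0.63   1.027]
```

View pics/w3.png

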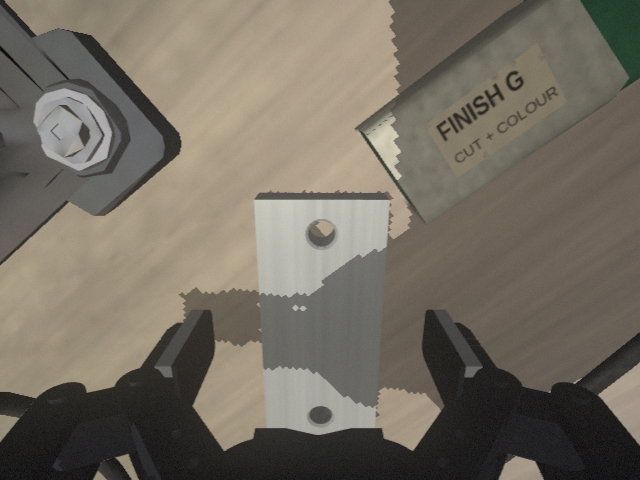

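Request:
jog_arm --increments '[{"wx": 0,"wy": 0,"wz": 0,"dx": 0,"dy": 0,"dz": 0,"fingers": -1},{"wx": 0,"wy": 0,"wz": 0,"dx": 0,"dy": 0,"dz": 0,"fingers": -1},{"wx": 0,"wy": 0,"wz": 0,"dx": 0,"dy": 0,"dz": 0,"fingers": -1},{"wx": 0,"wy": 0,"wz": 0,"dx": 0,"dy": 0,"dz": 0,"fingers": -1}]' --grip_force 80

```text
clock: 4.3
eef_pos: [0.6212, 0.0189, -0.0021]
tcp_rot: [0.343, 0.939, 0.001, 0.001]
wrist_force: [-3.0, 1.2, 16.7]
opening: 0.539
```

```bash
python3 - <<'E'
from h import *
st(); grab('wrist','w4'); crop('w4','w4c',150,180,490,440,2)
E
```

```text
t4.30 p [ 0.6212  0.0189 -0.0021] psi139.82 z [ 0.002  0.001 -1.   ] F [-3.   1.2 16.7] op0.539 q [-0.354  0.706  0.306  1.852 -0.338  0.632  1.027]
```

View pics/w4c.png

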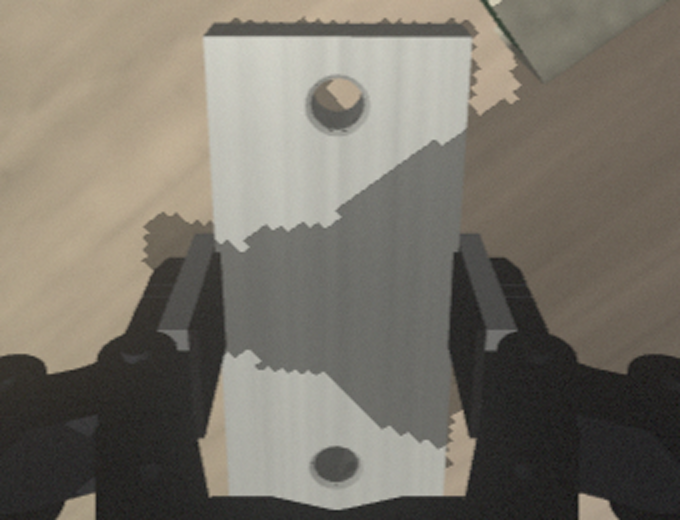

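```bash
python3 - <<'E'
from h import *
np.set_printoptions(precision=4,suppress=True)
i=load('w4'); s=st()
h=np.array([pz(i,*p,.012) for p in [(318.5,231.5),(317.5,412.5)]]);m=h.mean(0);print(m,np.linalg.norm(h[0]-h[1]))
print('in tool',R.from_quat(s['tcp_rot']).inv().apply(m-s['eef_pos']), np.degrees(np.arctan2(*(h[1]-h[0])[1::-1])))
p0=s['eef_pos'];R0=R.from_quat(s['tcp_rot'])
print(row([.621,.019,.25],R0),row([.577,.312,.25],Rdown(189)))
E
```

```text
t4.35 p [ 0.6212  0.0188 -0.0021] psi139.82 z [ 0.002  0.001 -1.   ] F [-3.  -0.  17.2] op0.537 q [-0.354  0.706  0.306  1.852 -0.338  0.632  1.027]
[0.6212 0.0188 0.012 ] 0.08418832327828207
in tool [-0.     -0.     -0.0141] -40.491696366258005
[-0.0003  0.0019 -0.8402  0.      0.      0.    ] [ 0.7419  0.6534 -0.8397  0.001   0.0014 -0.5465]
```

Request:
jog_arm --increments '[{"wx": 0,"wy": 0,"wz": 0,"dx": 0,"dy": 0,"dz": -0.15,"fingers": -1},{"wx": 0,"wy": 0,"wz": 0,"dx": 0,"dy": 0,"dz": -0.35,"fingers": -1},{"wx": 0,"wy": 0,"wz": -0.1,"dx": 0.1,"dy": 0.1,"dz": -0.5,"fingers": -1},{"wx": 0,"wy": 0,"wz": -0.2,"dx": 0.22,"dy": 0.25,"dz": -0.6,"fingers": -1},{"wx": 0,"wy": 0,"wz": -0.3,"dx": 0.36,"dy": 0.38,"dz": -0.68,"fingers": -1},{"wx": 0,"wy": 0,"wz": -0.4,"dx": 0.5,"dy": 0.5,"dz": -0.7,"fingers": -1},{"wx": 0,"wy": 0,"wz": -0.5,"dx": 0.63,"dy": 0.6,"dz": -0.7,"fingers": -1},{"wx": 0,"wy": 0,"wz": -0.546,"dx": 0.742,"dy": 0.653,"dz": -0.7,"fingers": -1}]'

```text
clock: 5.35
eef_pos: [0.5742, 0.3146, 0.2044]
tcp_rot: [-0.081, 0.997, -0.0, -0.001]
wrist_force: [-0.1, 0.2, -7.0]
opening: 0.535
```

```bash
python3 - <<'E'
from h import *
st(); grab('wrist','w5');s=st()
print(row([.5745,.3155,.17],Rdown(189.0)))
E
```

```text
t5.35 p [0.5742 0.3146 0.2044] psi-170.71 z [-0.002 -0.    -1.   ] F [-0.1  0.2 -7. ] op0.535 q [-0.716  0.471  0.166  1.641 -0.088  1.038  1.211]
t5.40 p [0.5707 0.3207 0.2042] psi-170.23 z [-0.005  0.003 -1.   ] F [-3.4  6.6 -5.6] op0.536 q [-0.72   0.472  0.16   1.641 -0.091  1.038  1.211]
[-0.0098 -0.0198  0.1138  0.0026 -0.0027  0.0085]
```

View pics/w5.png

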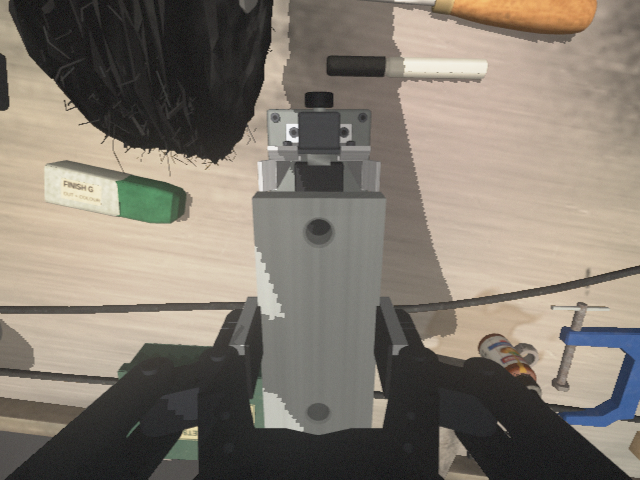

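Request:
jog_arm --increments '[{"wx": 0,"wy": 0,"wz": 0,"dx": 0,"dy": 0,"dz": 0,"fingers": -1},{"wx": 0,"wy": 0,"wz": 0,"dx": 0,"dy": 0,"dz": 0.06,"fingers": -1},{"wx": 0,"wy": 0,"wz": 0,"dx": 0,"dy": 0,"dz": 0.11,"fingers": -1},{"wx": 0,"wy": 0,"wz": 0,"dx": 0,"dy": 0,"dz": 0.11,"fingers": -1}]'

```text
clock: 5.9
eef_pos: [0.575, 0.3102, 0.1701]
tcp_rot: [-0.077, 0.997, -0.001, -0.002]
wrist_force: [0.4, 1.0, -5.4]
opening: 0.532
```

```bash
python3 - <<'E'
from h import *
st(); grab('wrist','w6');s=st(); crop('w6','w6c',240,80,400,240,5)
grab('scene','s6'); crop('s6','s6c',280,260,410,410,4)
print(row([.5745,.3155,.165],Rdown(189.0)))
E
```

```text
t5.90 p [0.575  0.3102 0.1701] psi-171.12 z [-0.004 -0.003 -1.   ] F [ 0.4  1.  -5.4] op0.532 q [-0.708  0.505  0.164  1.673 -0.095  0.976  1.215]
t5.95 p [0.5757 0.3109 0.1714] psi-171.10 z [-0.002 -0.002 -1.   ] F [ 0.6 -0.9 -5. ] op0.537 q [-0.708  0.504  0.164  1.671 -0.095  0.977  1.215]
[ 0.0036  0.0144  0.0245 -0.0003 -0.0004 -0.001 ]
```

View pics/w6c.png

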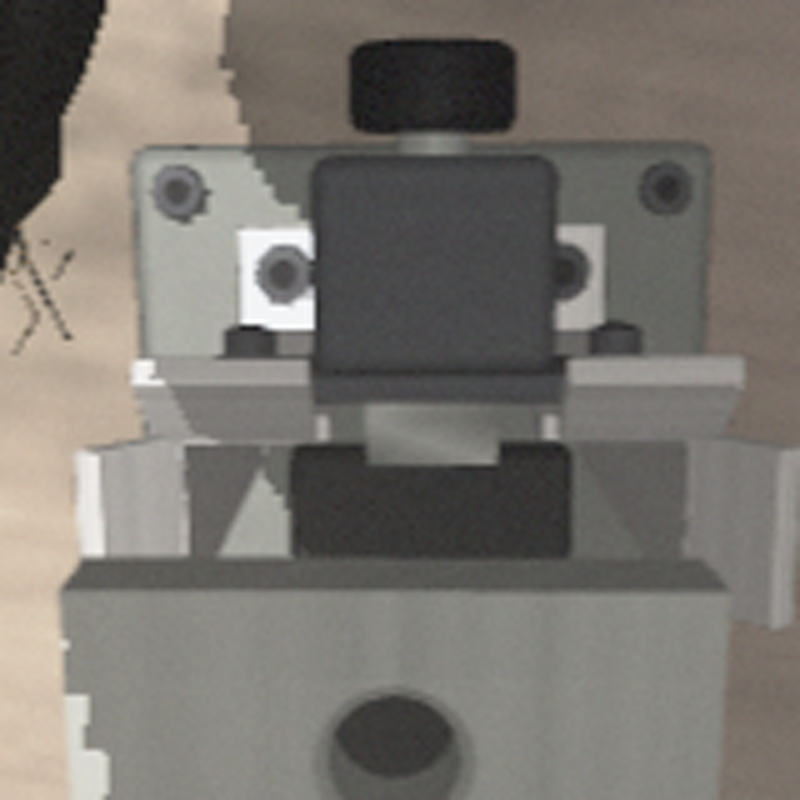

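View pics/s6c.png

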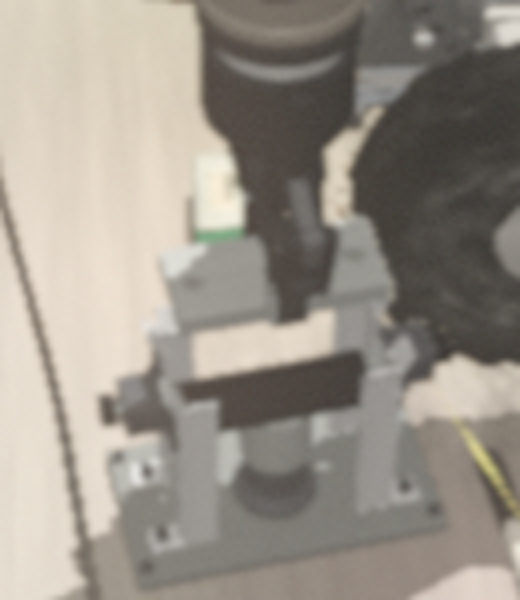

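```bash
python3 - <<'E'
from h import *
np.set_printoptions(precision=4,suppress=True)
i=load('w6'); f=lambda u,v:(240+u/5,80+v/5)
P=lambda u,v,z: pz(i,*f(u,v),z)
T=R.from_quat(i['orientation'])
Rt=Rdown(188.9)
def show(n,*pts):
    m=np.mean([P(*p) for p in pts],0); print(n,m[:2],'len',np.linalg.norm(P(*pts[0])-P(*pts[-1])))
    return m
a=show('mouth124',(187,440,.124),(690,440,.124))
b=show('rimEnd136',(133,358,.136),(745,358,.136)); b2=show('rimEndInner',(133,385,.136),(745,385,.136))
c=show('rimsides136in',(103,450,.136),(775,450,.136))
c=show('rimsides136out',(78,450,.136),(800,450,.136))
d=show('blanktop',(63,590,.184),(730,590,.184)); e=show('blankbot',(80,559,.172),(708,559,.172))
k=show('housing',(315,260,.1),(558,260,.1)); n=show('nose',(365,465,.097),(500,465,.097))
u=np.array([np.cos(np.radians(9)),np.sin(np.radians(9)),0])
for q,off in [(a,.05675),(b2,.06375)]: print('centre',(q+u*off)[:2])
for q in (d,e): print('blank centre',(q+u*.055)[:2])
l=[P(133,360,.136),P(745,358,.136)];dd=l[1]-l[0];print('ang',np.degrees(np.arctan2(dd[1],dd[0])))
l=[P(187,440,.124),P(690,440,.124)];dd=l[1]-l[0];print('ang',np.degrees(np.arctan2(dd[1],dd[0])))
E
```

```text
mouth124 [0.5179 0.3065] len 0.0515219769786279
rimEnd136 [0.5088 0.3048] len 0.05790302352113906
rimEndInner [0.5113 0.3052] len 0.058168314400946136
rimsides136in [0.5173 0.3062] len 0.064583440970045
rimsides136out [0.5173 0.3062] len 0.06938875928427951
blanktop [0.5212 0.3027] len 0.047921765564239355
blankbot [0.5214 0.3025] len 0.04903501364746872
housing [0.5013 0.3041] len 0.02720467441427932
nose [0.5243 0.3075] len 0.015866790756938927
centre [0.574  0.3154]
centre [0.5742 0.3152]
blank centre [0.5755 0.3113]
blank centre [0.5757 0.3111]
ang 99.04673430678706
ang 98.87060027518507
```

Request:
jog_arm --increments '[{"wx": 0,"wy": 0,"wz": 0,"dx": 0.004,"dy": 0.014,"dz": 0.04,"fingers": -1},{"wx": 0,"wy": 0,"wz": 0,"dx": 0.004,"dy": 0.014,"dz": 0.07,"fingers": -1},{"wx": 0,"wy": 0,"wz": 0,"dx": 0.004,"dy": 0.014,"dz": 0.07,"fingers": -1},{"wx": 0,"wy": 0,"wz": 0,"dx": 0.004,"dy": 0.014,"dz": 0.07,"fingers": -1}]'

```text
clock: 6.5
eef_pos: [0.5745, 0.3159, 0.1519]
tcp_rot: [-0.078, 0.997, -0.0, 0.0]
wrist_force: [-0.2, 0.8, -4.7]
opening: 0.536
```

```bash
python3 - <<'E'
from h import *
st(); grab('wrist','w7');s=st(); crop('w7','w7c',240,80,400,240,5)
print(row([.5738,.3148,.11],Rdown(188.95)))
E
```

```text
t6.50 p [0.5745 0.3159 0.1519] psi-171.04 z [ 0.  0. -1.] F [-0.2  0.8 -4.7] op0.536 q [-0.712  0.526  0.159  1.686 -0.098  0.938  1.211]
t6.55 p [0.5746 0.316  0.1521] psi-171.04 z [ 0.001  0.    -1.   ] F [ 0.9  0.3 -5.2] op0.534 q [-0.712  0.525  0.159  1.685 -0.098  0.938  1.211]
[ 3.300e-03 -3.500e-03  1.403e-01  1.000e-04  4.000e-04  1.000e-04]
```

View pics/w7c.png

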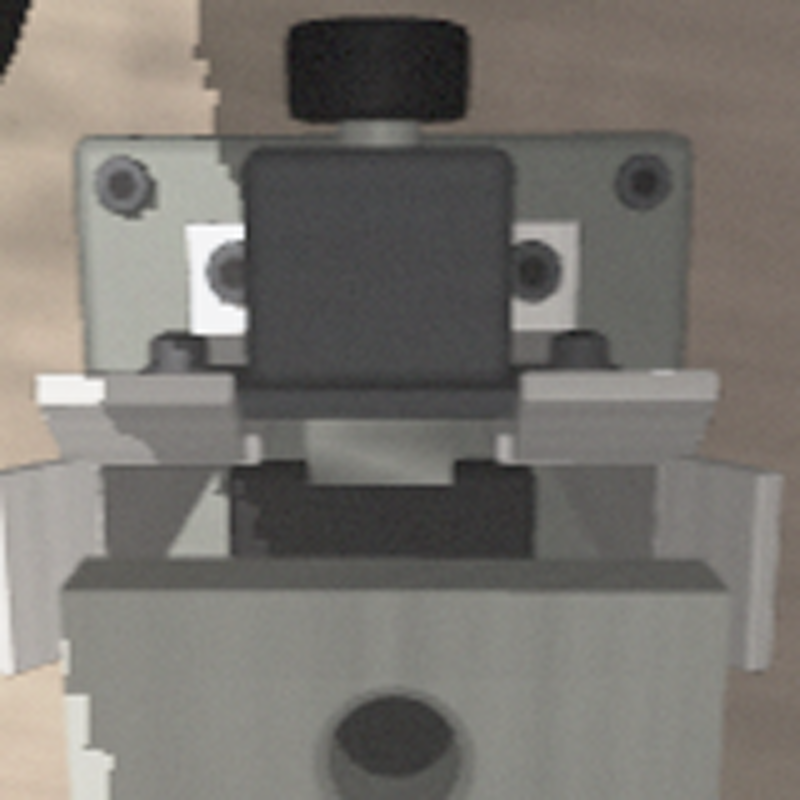

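```bash
python3 - <<'E'
from h import *
np.set_printoptions(precision=4,suppress=True)
i=load('w7'); f=lambda u,v:(240+u/5,80+v/5)
P=lambda u,v,z: pz(i,*f(u,v),z)
def show(n,*pts):
    m=np.mean([P(*p) for p in pts],0); print(n,m[:2],'len',np.linalg.norm(P(*pts[0])-P(*pts[-1])))
    return m
a=show('mouth124',(105,463,.124),(657,463,.124))
b2=show('rimEndInner',(40,402,.136),(718,402,.136))
d=show('blanktop',(62,590,.166),(732,590,.166)); e=show('blankbot',(80,559,.154),(707,559,.154))
u=np.array([np.cos(np.radians(8.95)),np.sin(np.radians(8.95)),0])
for q,off in [(a,.05675),(b2,.06375)]: print('centre',(q+u*off)[:2])
for q in (d,e): print('blank centre',(q+u*.055)[:2])
E
```

```text
mouth124 [0.518  0.3065] len 0.051239963925251535
rimEndInner [0.5111 0.3053] len 0.057900343227989995
blanktop [0.5205 0.3083] len 0.047969828376682996
blankbot [0.5207 0.3081] len 0.048801063652947875
centre [0.5741 0.3154]
centre [0.5741 0.3153]
blank centre [0.5748 0.3169]
blank centre [0.5751 0.3167]
```

Request:
jog_arm --increments '[{"wx": 0,"wy": 0,"wz": 0,"dx": 0.0034,"dy": -0.0046,"dz": 0.03,"fingers": -1},{"wx": 0,"wy": 0,"wz": 0,"dx": 0.0034,"dy": -0.0046,"dz": 0.07,"fingers": -1},{"wx": 0,"wy": 0,"wz": 0,"dx": 0.0034,"dy": -0.0046,"dz": 0.11,"fingers": -1},{"wx": 0,"wy": 0,"wz": 0,"dx": 0.0034,"dy": -0.0046,"dz": 0.15,"fingers": -1},{"wx": 0,"wy": 0,"wz": 0,"dx": 0.0034,"dy": -0.0046,"dz": 0.15,"fingers": -1}]'

```text
clock: 7.18
eef_pos: [0.5728, 0.3141, 0.1053]
tcp_rot: [-0.078, 0.997, -0.001, -0.001]
wrist_force: [-0.3, 0.5, -4.3]
opening: 0.538
```

```bash
python3 - <<'E'
from h import *
st(); grab('wrist','w8');s=st(); crop('w8','w8c',240,80,400,240,5)
E
```

```text
t7.17 p [0.5728 0.3141 0.1053] psi-171.03 z [-0.002 -0.001 -1.   ] F [-0.3  0.5 -4.3] op0.538 q [-0.704  0.578  0.149  1.72  -0.108  0.854  1.22 ]
t7.22 p [0.5732 0.3143 0.1062] psi-171.03 z [-0.001 -0.001 -1.   ] F [-0.1 -0.5 -5.4] op0.539 q [-0.704  0.577  0.149  1.719 -0.108  0.855  1.22 ]
```

View pics/w8c.png

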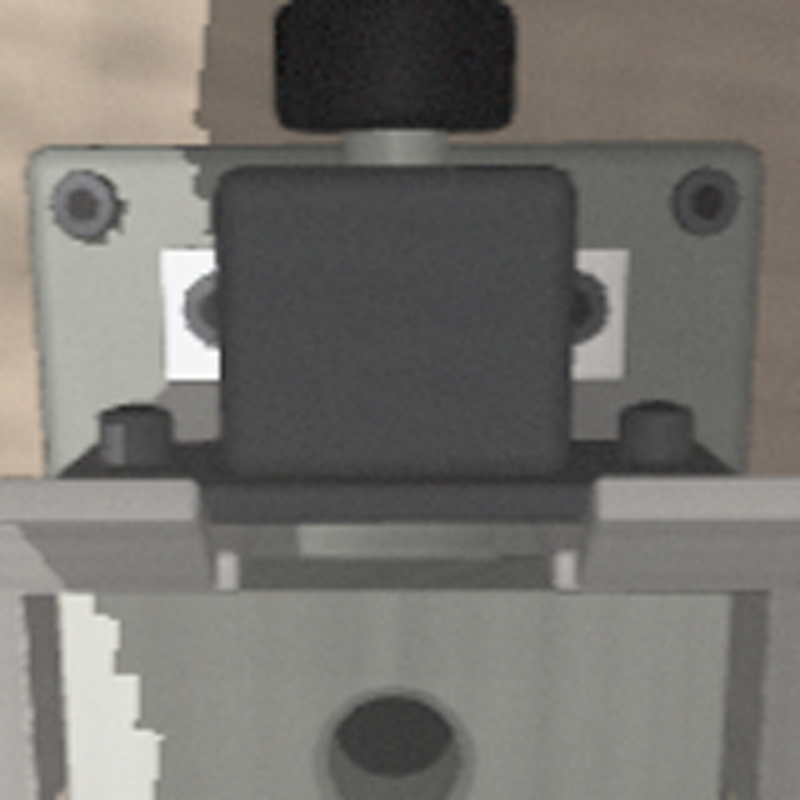

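Request:
jog_arm --increments '[{"wx": 0,"wy": 0,"wz": 0,"dx": -0.002,"dy": 0.002,"dz": 0.02,"fingers": -1},{"wx": 0,"wy": 0,"wz": 0,"dx": -0.002,"dy": 0.002,"dz": 0.04,"fingers": -1},{"wx": 0,"wy": 0,"wz": 0,"dx": -0.002,"dy": 0.002,"dz": 0.06,"fingers": -1},{"wx": 0,"wy": 0,"wz": 0,"dx": -0.002,"dy": 0.002,"dz": 0.08,"fingers": -1},{"wx": 0,"wy": 0,"wz": 0,"dx": -0.002,"dy": 0.002,"dz": 0.09,"fingers": -1},{"wx": 0,"wy": 0,"wz": 0,"dx": -0.002,"dy": 0.002,"dz": 0.09,"fingers": -1}]'

```text
clock: 7.98
eef_pos: [0.5747, 0.3157, 0.081]
tcp_rot: [-0.078, 0.997, 0.001, 0.001]
wrist_force: [-1.5, -0.7, 6.9]
opening: 0.539
```

```bash
python3 - <<'E'
from h import *
st(); grab('wrist','w9');s=st(); crop('w9','w9c',240,80,400,240,5)
E
```

```text
t7.97 p [0.5747 0.3157 0.081 ] psi-171.04 z [ 0.002  0.001 -1.   ] F [-1.5 -0.7  6.9] op0.539 q [-0.699  0.61   0.143  1.729 -0.114  0.808  1.224]
t8.03 p [0.5747 0.3157 0.081 ] psi-171.04 z [ 0.002  0.001 -1.   ] F [-1.6 -0.2  6.5] op0.534 q [-0.699  0.61   0.143  1.73  -0.113  0.808  1.224]
```

View pics/w9c.png

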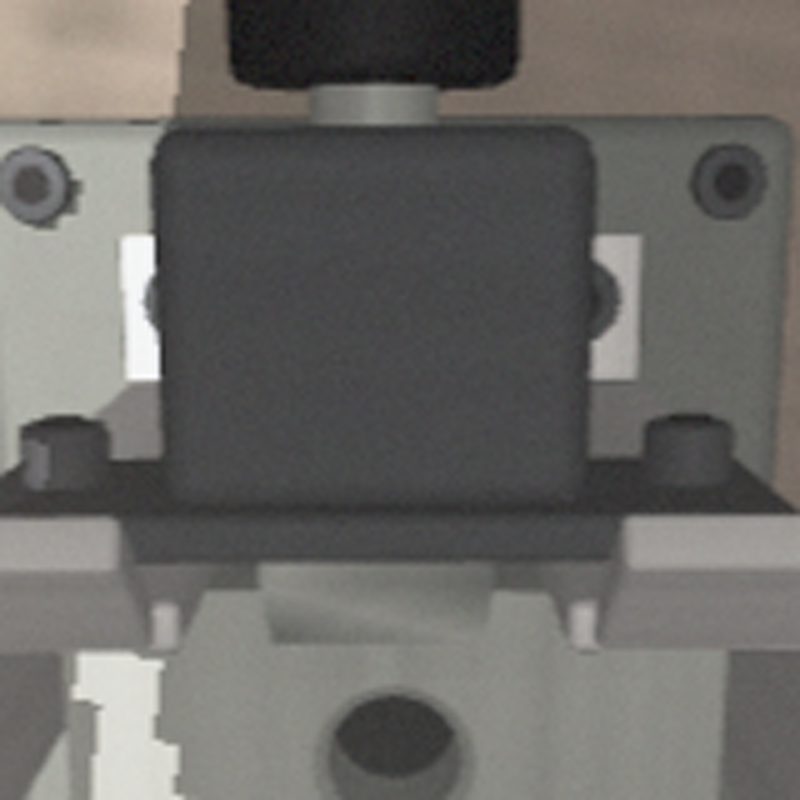

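Request:
jog_arm --increments '[{"wx": 0,"wy": 0,"wz": 0,"dx": 0,"dy": 0,"dz": 0.006,"fingers": -1},{"wx": 0,"wy": 0,"wz": 0,"dx": 0,"dy": 0,"dz": 0.012,"fingers": -1},{"wx": 0,"wy": 0,"wz": 0,"dx": 0,"dy": 0,"dz": 0.012,"fingers": -1}]'

```text
clock: 8.4
eef_pos: [0.5747, 0.3157, 0.0777]
tcp_rot: [-0.078, 0.997, 0.001, 0.001]
wrist_force: [-2.8, -1.8, 11.5]
opening: 0.536
```

```bash
python3 - <<'E'
from h import *
st(); grab('scene','s9'); crop('s9','s9c',280,300,400,410,6)
E
```

```text
t8.40 p [0.5747 0.3157 0.0777] psi-171.04 z [ 0.002  0.001 -1.   ] F [-2.8 -1.8 11.5] op0.536 q [-0.699  0.614  0.142  1.731 -0.114  0.802  1.224]
```

View pics/s9c.png

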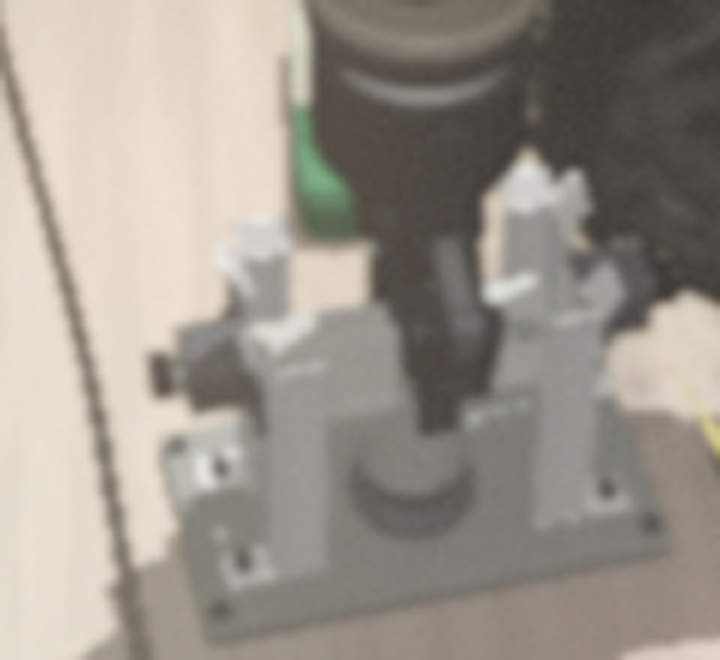

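Request:
jog_arm --increments '[{"wx": 0,"wy": 0,"wz": 0,"dx": 0,"dy": 0,"dz": 0,"fingers": 1},{"wx": 0,"wy": 0,"wz": 0,"dx": 0,"dy": 0,"dz": 0,"fingers": 1},{"wx": 0,"wy": 0,"wz": 0,"dx": 0,"dy": 0,"dz": 0,"fingers": 1},{"wx": 0,"wy": 0,"wz": 0,"dx": 0,"dy": 0,"dz": -0.15,"fingers": 1},{"wx": 0,"wy": 0,"wz": 0,"dx": 0,"dy": 0,"dz": -0.35,"fingers": 1},{"wx": 0,"wy": 0,"wz": 0,"dx": 0,"dy": 0,"dz": -0.55,"fingers": 1},{"wx": 0,"wy": 0,"wz": 0,"dx": 0,"dy": 0,"dz": -0.6,"fingers": 1}]'

```text
clock: 9.32
eef_pos: [0.576, 0.316, 0.2611]
tcp_rot: [-0.078, 0.997, 0.002, 0.003]
wrist_force: [-0.0, 0.3, -0.3]
opening: 0.999
```

```bash
python3 - <<'E'
from h import *
st(); grab('wrist','w10');st(); crop('w10','w10c',240,60,400,280,3)
E
```

```text
t9.32 p [0.576  0.316  0.2611] psi-171.06 z [ 0.006  0.004 -1.   ] F [-0.   0.3 -0.3] op0.999 q [-0.727  0.421  0.18   1.584 -0.081  1.136  1.198]
t9.38 p [0.5757 0.316  0.2608] psi-171.05 z [ 0.006  0.004 -1.   ] F [0.6 0.3 0.8] op0.999 q [-0.727  0.421  0.179  1.584 -0.081  1.136  1.198]
```

View pics/w10c.png

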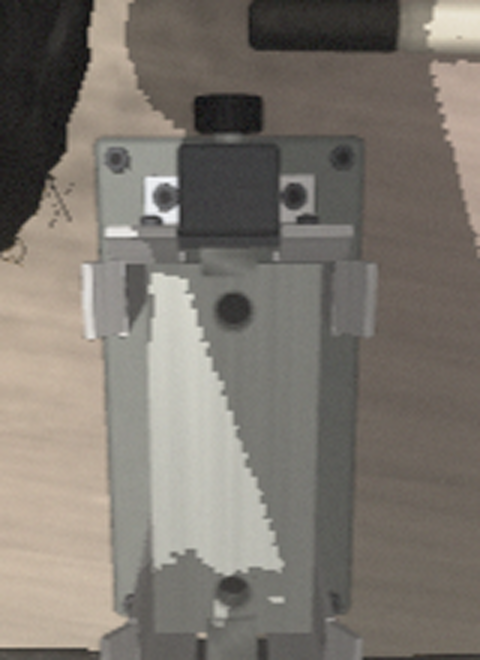

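```bash
cat > kin.py <<'E'
import numpy as np, itertools
from scipy.optimize import least_squares
from scipy.spatial.transform import Rotation as R
D=[([0.1517,0.6573,0.2306],167.01,[-1.452,0.478,0.022,1.556,-0.011,1.109,-0.083]),
([0.4064,0.4123,0.3699],-171.49,[-0.982,0.218,0.099,1.61,-0.021,1.315,0.839]),
([0.5781,0.3099,0.37],-171.85,[-0.736,0.361,0.207,1.429,-0.071,1.36,1.186]),
([0.6182,0.0219,0.1603],139.96,[-0.434,0.482,0.403,1.783,-0.231,0.925,0.94]),
([0.6205,0.0231,-.0001],139.9,[-0.362,0.703,0.307,1.852,-0.336,0.636,1.02]),
([0.5707,0.3207,0.2042],-170.23,[-0.72,0.472,0.16,1.641,-0.091,1.038,1.211]),
([0.5747,0.3157,0.0777],-171.04,[-0.699,0.614,0.142,1.731,-0.114,0.802,1.224]),
([0.576,0.316,0.2611],-171.06,[-0.727,0.421,0.18,1.584,-0.081,1.136,1.198])]
def fk(q,s,L,c):
    # rotations about z (odd) and y (even)
    T=R.from_euler('z',c[0]); p=np.array([0,0,L[0]]);
    Rr=T*R.from_euler('z',s[0]*q[0])*R.from_euler('y',q[1])
    Rr=Rr*R.from_euler('z',s[1]*q[2]); p=p+Rr.apply([L[4],0,L[1]])
    Rr=Rr*R.from_euler('y',q[3]); Rr=Rr*R.from_euler('z',s[2]*q[4]); p=p+Rr.apply([L[5],0,L[2]])
    Rr=Rr*R.from_euler('y',q[5])*R.from_euler('z',s[3]*q[6]+c[1]); p=p+Rr.apply([0,0,L[3]])+ (Rr*R.from_euler('z',-(s[3]*q[6]+c[1]))).apply([L[6],0,0])
    return p,Rr
E
cat > fit.py <<'E'
from kin import *
from h import Rdown
best=None
for s in itertools.product([1,-1],repeat=4):
    def res(x):
        r=[]
        for p,psi,q in D:
            P,Q=fk(q,s,x[:7],x[7:9]); r+=list((P-p)*10); r+=list((Q.inv()*Rdown(psi)).as_rotvec()*2)
        return np.array(r)
    for c1 in (0,1.57,3.14,-1.57):
        o=least_squares(res,[.3,.35,.35,.3,0,0,0,0,c1])
        if best is None or o.cost<best[0]: best=(o.cost,s,o.x); print(o.cost,s,np.round(o.x,4))
np.savez('kin.npz',s=best[1],x=best[2])
E
python3 fit.py
```

```text
49.62913723086968 (1, 1, 1, 1) [15.7279  2.3096  1.0232 15.9667 -0.3261  1.4656  0.4768  1.6037  0.2457]
41.19510650805412 (1, 1, -1, 1) [-2.2847  1.008   0.9583 -2.6891 -0.3049  0.8525  0.1975  1.7625  0.2523]
41.19510647383514 (1, 1, -1, 1) [-2.2849  1.008   0.9584 -2.6893 -0.3048  0.8525  0.1976  1.7626  6.5356]
41.195106471812224 (1, 1, -1, 1) [-2.2849  1.008   0.9584 -2.6893 -0.3048  0.8525  0.1976  1.7626  0.2524]
28.32584264831099 (1, -1, 1, 1) [ 2.1733 -0.1621  1.1093  1.6639 -0.684  -0.0682 -0.1647  1.9931  0.2996]
28.325842636914146 (1, -1, 1, 1) [ 2.1732 -0.1621  1.1093  1.6639 -0.684  -0.0682 -0.1647  1.9931  6.5828]
28.325842636862525 (1, -1, 1, 1) [ 2.1732 -0.1621  1.1093  1.6639 -0.684  -0.0682 -0.1647  1.9931  6.5828]
10.814570145724346 (-1, 1, 1, 1) [-0.4271  1.2557  0.5622 -0.1218 -0.0911  0.4262  0.112  -0.2379 -0.0679]
10.814570145694267 (-1, 1, 1, 1) [-0.4271  1.2557  0.5622 -0.1218 -0.0911  0.4262  0.112  -0.2379 -0.0679]
3.4390940931937353 (-1, 1, 1, -1) [-0.4271  1.2557  0.5622 -0.1218 -0.0911  0.4262  0.112  -0.2379  1.8159]
2.065750618486066 (-1, 1, -1, -1) 
[... 478 characters left out ...]
0e-02  5.4210e-01  4.5550e-01  5.2000e-03  1.8300e-02  1.0000e-04
 -4.4000e-03 -9.5200e-02  1.6248e+00]
0.004753692394504077 (-1, -1, -1, -1) [ 3.1110e-01  5.3920e-01  4.5640e-01  3.4820e-01  1.5400e-02 -1.3000e-03
 -6.5000e-03 -9.5300e-02  1.4756e+00]
0.0047536923945038344 (-1, -1, -1, -1) [ 3.1110e-01  5.3920e-01  4.5640e-01  3.4820e-01  1.5400e-02 -1.3000e-03
 -6.5000e-03 -9.5300e-02  1.4756e+00]
0.004753692394503689 (-1, -1, -1, -1) [ 3.1110e-01  5.3920e-01  4.5640e-01  3.4820e-01  1.5400e-02 -1.3000e-03
 -6.5000e-03 -9.5300e-02  1.4756e+00]
0.004753692394503305 (-1, -1, -1, -1) [ 3.1110e-01  5.3920e-01  4.5640e-01  3.4820e-01  1.5400e-02 -1.3000e-03
 -6.5000e-03 -9.5300e-02  1.4756e+00]
```

```bash
cat >> kin.py <<'E'
K=np.load('kin.npz'); S=K['s']; X=K['x']
lo=np.array([-2.96,-.34,-1.41,.24,-1.37,.17,-2.96]);hi=np.array([2.96,2.1,1.46,2.44,4.51,1.92,2.96])
def FK(q): return fk(q,S,X[:7],X[7:9])
def ik(p,Rt,q0,w=.02):
    f=lambda q: np.r_[(FK(q)[0]-p)*20,(FK(q)[1].inv()*Rt).as_rotvec()*5,w*(q-q0)]
    o=least_squares(f,np.clip(q0,lo+.01,hi-.01),bounds=(lo,hi)); q=o.x
    P,Q=FK(q); return q,np.linalg.norm(P-p),np.linalg.norm((Q.inv()*Rt).as_rotvec())
E
cat > tip.py <<'E'
from kin import *
from h import Rdown
np.set_printoptions(precision=2,suppress=True)
def tilted(psi,d,th):  # rotate tool-down about horizontal axis so tool body leans toward d
    d=np.array(d+[0.]);d/=np.linalg.norm(d); ax=np.cross([0,0,1],d)  # z->d
    return R.from_rotvec(ax*np.radians(th))*Rdown(psi)
q=np.array([-0.727,0.421,0.18,1.584,-0.081,1.136,1.198])
for psi in (0,180,20,200,-20,160):
  for sgn in (1,-1):
    a=np.radians(psi-90); d=[np.cos(a)*sgn,np.sin(a)*sgn]
    if d[1]>0: continue
    q0=q.copy()
    # go via hover
    for tt in np.linspace(0,1,6):
        q0,e,r=ik(np.array([.62,.3-.27*tt,.2]),Rdown(189+((psi-189+180)%360-180)*tt if True else 0),q0)
    print('psi',psi,'d',np.round(d,2),'hover',q0,e<2e-3)
    pv=np.array([.62,.03,0])
    for th in range(0,65,10):
        Rt=tilted(psi,d,th); dd=np.array(d+[0.])
        # pivot at lower face corner; tcp is 33 along up-blank, 6 off-plane away from d
        up=np.array([0,0,1])*np.cos(np.radians(th))+dd*np.sin(np.radians(th)); n=np.array([0,0,1])*np.sin(np.radians(th))-dd*np.cos(np.radians(th))
        p=pv+up*.033+n*.006
        q0,e,r=ik(p,Rt,q0)
        if th%20==0 or th==50: print(th,q0,'%.4f %.4f'%(e,r))
E
python3 tip.py
```

```text
psi 0 d [ 0. -1.] hover [ 0.65  0.81 -1.41  2.11  1.38  1.15  2.96] False
0 [ 0.06  0.6  -0.27  2.19  1.6   0.17  2.96] 0.0352 0.3758
20 [ 0.61  0.76 -0.76  2.2   1.77  0.17  2.96] 0.0378 0.4031
40 [ 0.93  1.03 -1.    2.21  1.92  0.17  2.96] 0.0449 0.4795
50 [ 1.04  1.17 -1.07  2.21  1.97  0.17  2.96] 0.0499 0.5322
60 [ 1.12  1.32 -1.12  2.22  2.02  0.17  2.96] 0.0554 0.5920
psi 180 d [-0. -1.] hover [-0.35  0.43  0.28  1.74 -0.14  1.    1.54] True
0 [-0.32  0.64  0.22  1.84 -0.2   0.68  1.59] 0.0000 0.0000
20 [ 0.07  0.67 -0.03  1.83 -0.48  0.76  1.99] 0.0000 0.0000
40 [ 0.36  0.8  -0.19  1.76 -0.67  0.95  2.28] 0.0000 0.0000
50 [ 0.46  0.9  -0.24  1.71 -0.72  1.06  2.37] 0.0000 0.0000
60 [ 0.54  1.01 -0.28  1.64 -0.75  1.18  2.44] 0.0000 0.0000
psi 20 d [ 0.34 -0.94] hover [-0.79  0.58  0.92  1.73 -0.51  1.09 -0.93] True
0 [-0.69  0.77  0.75  1.84 -0.7   0.82 -0.8 ] 0.0000 0.0000
20 [-0.38  0.81  0.6   1.72 -0.82  1.11 -0.59] 0.0000 0.0000
40 [-0.13  0.94  0.48  1.55 -0.9   1.42 -0.48] 0.0000 0.0000
50 [-0.03  1.02  0.42  1.45 -0.93  1.57 -0.46] 0.0000 0.0000
60 [ 0.06  1.12  0.36 
[... 488 characters left out ...]
  2.96] False
0 [ 0.65  1.23 -1.41  1.95  1.44  1.33  2.96] 0.0195 0.1877
20 [ 0.89  1.24 -1.41  2.11  1.55  0.95  2.96] 0.0232 0.2363
40 [ 1.    1.06 -1.05  2.2   1.7   0.17  2.96] 0.0244 0.2597
50 [ 1.12  1.23 -1.12  2.21  1.81  0.17  2.96] 0.0266 0.2833
60 [ 1.21  1.4  -1.16  2.22  1.91  0.17  2.96] 0.0304 0.3238
psi 160 d [-0.34 -0.94] hover [-0.41  0.44  0.35  1.74 -0.17  1.    1.23] True
0 [-0.36  0.65  0.28  1.84 -0.26  0.69  1.29] 0.0000 0.0000
20 [ 0.08  0.62 -0.04  1.94 -0.6   0.59  1.77] 0.0000 0.0000
40 [ 0.48  0.74 -0.3   1.97 -0.89  0.66  2.24] 0.0000 0.0000
50 [ 0.62  0.84 -0.38  1.96 -0.97  0.74  2.42] 0.0000 0.0000
60 [ 0.72  0.96 -0.42  1.92 -1.    0.84  2.54] 0.0000 0.0000
```

```bash
python3 - <<'E'
from h import *
st()
print(row([.6,.04,.24],Rdown(198)),row([.6,-.222,.2],Rdown(207)))
E
```

```text
t9.38 p [0.5757 0.316  0.2608] psi-171.05 z [ 0.006  0.004 -1.   ] F [0.6 0.3 0.8] op0.999 q [-0.727  0.421  0.179  1.584 -0.081  1.136  1.198]
[ 0.0636 -0.9214  0.0663  0.0016  0.0041 -0.1006] [ 2.0030e-01 -1.7845e+00  1.9620e-01  1.3000e-03  4.2000e-03 -2.0060e-01]
```

Request:
jog_arm --increments '[{"wx": 0.001,"wy": 0.003,"wz": -0.02,"dx": 0.01,"dy": -0.15,"dz": 0,"fingers": 0.4},{"wx": 0.001,"wy": 0.003,"wz": -0.04,"dx": 0.02,"dy": -0.35,"dz": 0.02,"fingers": 0.2},{"wx": 0.001,"wy": 0.003,"wz": -0.06,"dx": 0.04,"dy": -0.55,"dz": 0.04,"fingers": 0},{"wx": 0.001,"wy": 0.003,"wz": -0.08,"dx": 0.05,"dy": -0.75,"dz": 0.06,"fingers": -0.2},{"wx": 0.001,"wy": 0.003,"wz": -0.1,"dx": 0.064,"dy": -0.92,"dz": 0.066,"fingers": -0.3}]'

```text
clock: 10.0
eef_pos: [0.5968, 0.0367, 0.234]
tcp_rot: [-0.156, 0.988, -0.001, -0.004]
wrist_force: [0.4, 0.7, 0.3]
opening: 0.344
```

```bash
python3 - <<'E'
from h import *
st()
print(row([.6,-.222,.2],Rdown(207)))
E
```

```text
t10.00 p [0.5968 0.0367 0.234 ] psi-162.05 z [-0.008 -0.004 -1.   ] F [0.4 0.7 0.3] op0.344 q [-0.346  0.355  0.231  1.75  -0.088  1.055  1.799]
[ 2.545e-01 -8.235e-01  1.166e-01 -3.000e-04 -5.500e-03 -1.005e-01]
```

Request:
jog_arm --increments '[{"wx": 0,"wy": 0,"wz": -0.02,"dx": 0.05,"dy": -0.2,"dz": 0,"fingers": -0.3},{"wx": 0,"wy": 0,"wz": -0.04,"dx": 0.1,"dy": -0.4,"dz": 0,"fingers": -0.3},{"wx": 0,"wy": 0,"wz": -0.07,"dx": 0.17,"dy": -0.6,"dz": 0.0,"fingers": -0.3},{"wx": 0,"wy": 0,"wz": -0.1,"dx": 0.22,"dy": -0.75,"dz": 0.1,"fingers": -0.3},{"wx": 0,"wy": 0,"wz": -0.1,"dx": 0.253,"dy": -0.823,"dz": 0.2,"fingers": -0.3},{"wx": 0,"wy": 0,"wz": -0.1,"dx": 0.253,"dy": -0.823,"dz": 0.2,"fingers": -0.3},{"wx": 0,"wy": 0,"wz": -0.1,"dx": 0.253,"dy": -0.823,"dz": 0.2,"fingers": -0.3}]'

```text
clock: 10.88
eef_pos: [0.6019, -0.2175, 0.1765]
tcp_rot: [-0.234, 0.972, -0.0, -0.003]
wrist_force: [0.3, 0.2, 0.6]
opening: 0.35
```

```bash
python3 - <<'E'
from h import *
st(); grab('wrist','w11');st()
E
```

```text
t10.88 p [ 0.6019 -0.2175  0.1765] psi-152.97 z [-0.005 -0.002 -1.   ] F [0.3 0.2 0.6] op0.350 q [ 0.055  0.483  0.265  1.708 -0.144  0.974  2.415]
t10.93 p [ 0.6025 -0.2172  0.1773] psi-152.92 z [-0.004 -0.002 -1.   ] F [0.2 0.1 0.8] op0.352 q [ 0.054  0.483  0.265  1.707 -0.144  0.974  2.415]
```

View pics/w11.png

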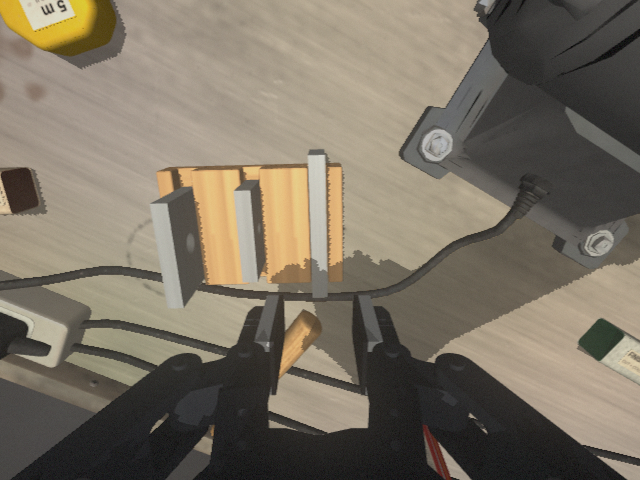

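```bash
python3 - <<'E'
from h import *
crop('w11','w11c',290,140,350,310,3)
crop('w11','w11d',290,140,350,180,10);crop('w11','w11e',290,270,350,310,10)
a=cv2.imread('pics/w11d.png');b=cv2.imread('pics/w11e.png');cv2.imwrite('pics/w11f.png',cv2.resize(np.vstack([a,b]),None,fx=.75,fy=.75))
E
```

```text
(no output)
```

View pics/w11f.png

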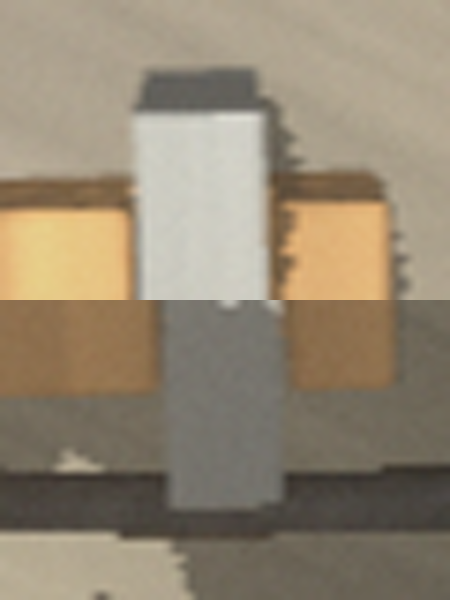

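```bash
python3 - <<'E'
from h import *
np.set_printoptions(precision=4,suppress=True)
i=load('w11')
c=np.array([pz(i,*p,.06)[:2] for p in [(308,154.9),(325.6,154.9),(327.7,297.7),(312.4,297.7)]]);m=c.mean(0);print(c,m)
d=(c[2]+c[3]-c[0]-c[1])/2;psi=np.degrees(np.arctan2(-d[1],-d[0]));print(np.linalg.norm(d),psi,np.linalg.norm(c[0]-c[1]))
st()
for z in (.08,.045):print(row([m[0],m[1],z],Rdown(psi)))
E
```

```text
[[ 0.5544 -0.2491]
 [ 0.5489 -0.2382]
 [ 0.6463 -0.1859]
 [ 0.6518 -0.1966]] [ 0.6004 -0.2174]
0.11056877124596375 -151.73241732861374 0.012231086777759624
t10.93 p [ 0.6025 -0.2172  0.1773] psi-152.92 z [-0.004 -0.002 -1.   ] F [0.2 0.1 0.8] op0.352 q [ 0.054  0.483  0.265  1.707 -0.144  0.974  2.415]
[ 0.0055  0.0025  0.3243  0.0001 -0.0026 -0.0132]
[ 0.005   0.0025  0.441   0.0001 -0.0026 -0.0132]
```

Request:
jog_arm --increments '[{"wx": 0,"wy": 0,"wz": -0.013,"dx": 0.005,"dy": 0.0025,"dz": 0.15,"fingers": -0.3},{"wx": 0,"wy": 0,"wz": -0.013,"dx": 0.005,"dy": 0.0025,"dz": 0.3,"fingers": -0.3},{"wx": 0,"wy": 0,"wz": -0.013,"dx": 0.005,"dy": 0.0025,"dz": 0.38,"fingers": -0.3},{"wx": 0,"wy": 0,"wz": -0.013,"dx": 0.005,"dy": 0.0025,"dz": 0.435,"fingers": -0.3},{"wx": 0,"wy": 0,"wz": -0.013,"dx": 0.005,"dy": 0.0025,"dz": 0.435,"fingers": -0.3},{"wx": 0,"wy": 0,"wz": -0.013,"dx": 0.005,"dy": 0.0025,"dz": 0.435,"fingers": -0.3}]'

```text
clock: 11.68
eef_pos: [0.6006, -0.2193, 0.048]
tcp_rot: [-0.243, 0.97, -0.001, -0.001]
wrist_force: [0.7, -0.1, -0.3]
opening: 0.351
```

```bash
python3 - <<'E'
from h import *
st();print(row([.6004,-.2174,.045],Rdown(208.27))); grab('wrist','w12'); crop('w12','w12c',130,120,510,460,2)
E
```

```text
t11.68 p [ 0.6006 -0.2193  0.048 ] psi-151.84 z [-0.002 -0.003 -1.   ] F [ 0.7 -0.1 -0.3] op0.351 q [ 0.093  0.641  0.218  1.787 -0.188  0.736  2.472]
[-0.0023  0.0059  0.0098 -0.0012 -0.002  -0.0012]
```

View pics/w12c.png

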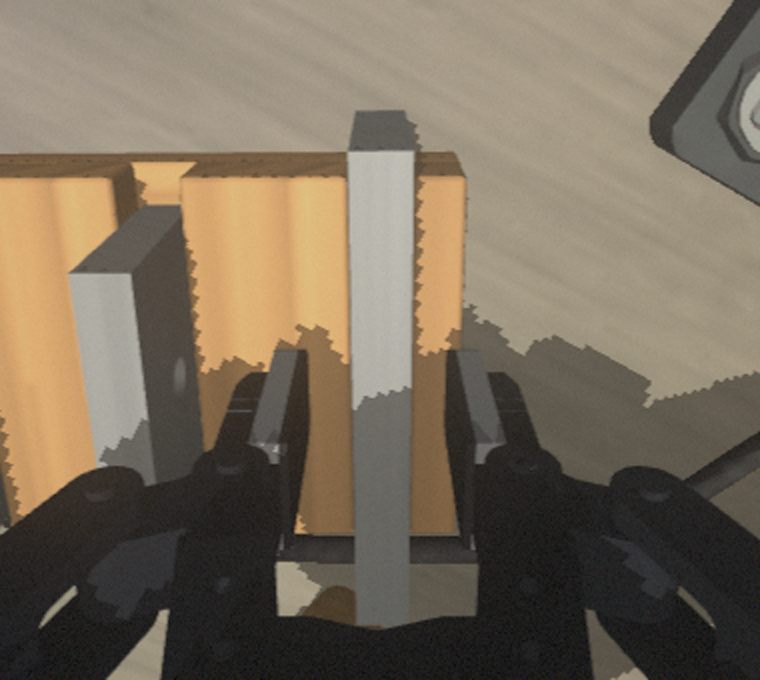

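Request:
jog_arm --increments '[{"wx": 0,"wy": 0,"wz": 0,"dx": -0.002,"dy": 0.006,"dz": 0.008,"fingers": -0.3},{"wx": 0,"wy": 0,"wz": 0,"dx": -0.002,"dy": 0.006,"dz": 0.008,"fingers": -1},{"wx": 0,"wy": 0,"wz": 0,"dx": -0.002,"dy": 0.006,"dz": 0.008,"fingers": -1},{"wx": 0,"wy": 0,"wz": 0,"dx": -0.002,"dy": 0.006,"dz": 0.008,"fingers": -1}]' --grip_force 80

```text
clock: 12.22
eef_pos: [0.5995, -0.2176, 0.0447]
tcp_rot: [-0.243, 0.97, -0.001, -0.002]
wrist_force: [0.3, -0.9, 4.1]
opening: 0.118
```

```bash
python3 - <<'E'
from h import *
st()
E
```

```text
t12.22 p [ 0.5995 -0.2176  0.0447] psi-151.87 z [-0.003 -0.003 -1.   ] F [ 0.3 -0.9  4.1] op0.118 q [ 0.092  0.644  0.217  1.791 -0.189  0.73   2.47 ]
```

```bash
python3 - <<'E'
from h import *
print(row([.5995,-.2176,.165],Rdown(208.1)))
print(row([.607,-.09,.165],Rdown(199)))
print(row([.615,.03,.10],Rdown(189)))
E
```

```text
[ 1.900e-03 -3.000e-04 -4.011e-01 -5.000e-04 -2.700e-03  3.000e-04]
[-0.2207  0.363  -0.4024 -0.0008 -0.0027  0.1015]
[-0.4337  0.7034 -0.1869 -0.001  -0.0026  0.2126]
```

Request:
jog_arm --increments '[{"wx": 0,"wy": -0.002,"wz": 0,"dx": 0,"dy": 0,"dz": -0.12,"fingers": -1},{"wx": 0,"wy": -0.002,"wz": 0,"dx": 0,"dy": 0,"dz": -0.28,"fingers": -1},{"wx": 0,"wy": -0.002,"wz": 0.02,"dx": -0.03,"dy": 0.05,"dz": -0.4,"fingers": -1},{"wx": 0,"wy": -0.002,"wz": 0.07,"dx": -0.13,"dy": 0.21,"dz": -0.4,"fingers": -1},{"wx": 0,"wy": -0.002,"wz": 0.12,"dx": -0.23,"dy": 0.37,"dz": -0.38,"fingers": -1},{"wx": 0,"wy": -0.002,"wz": 0.17,"dx": -0.33,"dy": 0.53,"dz": -0.3,"fingers": -1},{"wx": 0,"wy": -0.002,"wz": 0.213,"dx": -0.41,"dy": 0.66,"dz": -0.22,"fingers": -1},{"wx": 0,"wy": -0.002,"wz": 0.213,"dx": -0.434,"dy": 0.703,"dz": -0.187,"fingers": -1}]'

```text
clock: 13.22
eef_pos: [0.6124, 0.0352, 0.0966]
tcp_rot: [-0.081, 0.997, 0.0, -0.003]
wrist_force: [0.4, 0.7, -4.4]
opening: 0.114
```

```bash
python3 - <<'E'
from h import *
st(); grab('wrist','w13'); st();grab('scene','s13');crop('s13','s13c',260,170,420,350,3)
print(row([.615,.03,.043],Rdown(189)))
E
```

```text
t13.22 p [0.6124 0.0352 0.0966] psi-170.71 z [-0.007 -0.    -1.   ] F [ 0.4  0.7 -4.4] op0.114 q [-0.363  0.545  0.276  1.829 -0.199  0.801  1.747]
t13.28 p [0.6122 0.0355 0.096 ] psi-170.67 z [-0.007 -0.    -1.   ] F [-0.5  2.3 -6.6] op0.117 q [-0.363  0.546  0.275  1.829 -0.199  0.8    1.747]
[-0.0069 -0.0098  0.1806 -0.0003 -0.0039  0.0024]
```

View pics/w13.png

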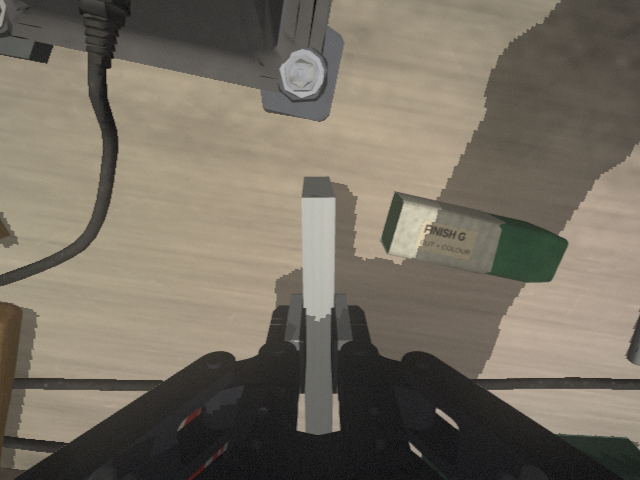

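View pics/s13c.png

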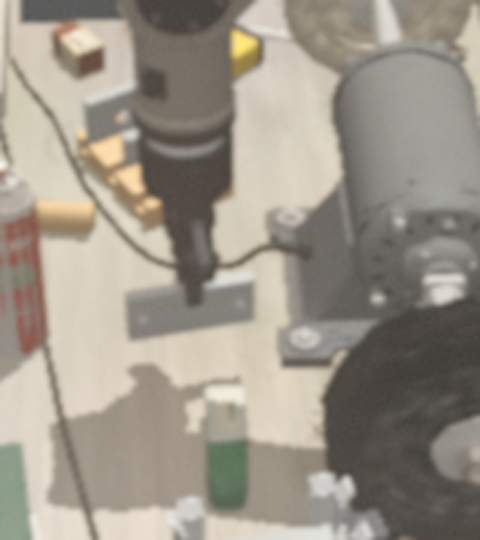

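Request:
jog_arm --increments '[{"wx": 0,"wy": -0.003,"wz": 0.002,"dx": -0.007,"dy": -0.01,"dz": 0.08,"fingers": -1},{"wx": 0,"wy": -0.003,"wz": 0.002,"dx": -0.007,"dy": -0.01,"dz": 0.15,"fingers": -1},{"wx": 0,"wy": -0.003,"wz": 0.002,"dx": -0.007,"dy": -0.01,"dz": 0.19,"fingers": -1},{"wx": 0,"wy": -0.003,"wz": 0.002,"dx": -0.007,"dy": -0.01,"dz": 0.205,"fingers": -1},{"wx": 0,"wy": -0.003,"wz": 0.002,"dx": -0.007,"dy": -0.01,"dz": 0.205,"fingers": -1}]'

```text
clock: 13.95
eef_pos: [0.6175, 0.0268, 0.0384]
tcp_rot: [-0.076, 0.997, -0.001, 0.002]
wrist_force: [-0.2, 0.2, -4.8]
opening: 0.113
```

```bash
python3 - <<'E'
from h import *
st()
E
```

```text
t13.95 p [0.6175 0.0268 0.0384] psi-171.25 z [ 0.004 -0.001 -1.   ] F [-0.2  0.2 -4.8] op0.113 q [-0.33   0.63   0.25   1.849 -0.23   0.687  1.776]
```

Request:
jog_arm --increments '[{"wx": 0,"wy": 0,"wz": 0,"dx": 0,"dy": 0,"dz": 0.01,"fingers": -1},{"wx": 0,"wy": 0,"wz": 0,"dx": 0,"dy": 0,"dz": 0.019,"fingers": -1},{"wx": 0,"wy": 0,"wz": 0,"dx": 0,"dy": 0,"dz": 0.019,"fingers": -1}]'

```text
clock: 14.32
eef_pos: [0.6178, 0.0275, 0.0328]
tcp_rot: [-0.077, 0.997, -0.001, 0.002]
wrist_force: [0.6, -0.2, -1.8]
opening: 0.117
```

```bash
python3 - <<'E'
from h import *
st()
E
```

```text
t14.32 p [0.6178 0.0275 0.0328] psi-171.20 z [ 0.004 -0.001 -1.   ] F [ 0.6 -0.2 -1.8] op0.117 q [-0.328  0.638  0.247  1.851 -0.233  0.677  1.778]
```

```bash
cat > tipplan.py <<'E'
from h import *
import sys
def plan(ths,t0,h=.0327,off=.006,lift=.001,psi=None):
    """from present commanded state assumed tilt t0 (deg): rows for tilt angles"""
    s=ctrl.read_state();R0=R.from_quat(s['tcp_rot']);p0=s['eef_pos']
    m=R0.as_matrix(); ax=m[:,0].copy(); ax[2]=0; ax/=np.linalg.norm(ax)   # tool x horizontal
    # lean toward -y : rotating z to d
    d=np.cross(ax,[0,0,1]);  sg=-1 if d[1]>0 else 1; d=d*sg; rx=np.cross([0,0,1],d)
    def pos(th):
        c,q=np.cos(np.radians(th)),np.sin(np.radians(th)); z=np.array([0,0,1.])
        return (z*c+d*q)*h+(z*q-d*c)*off
    pv=p0-pos(t0)
    for th in ths:
        Rt=R.from_rotvec(rx*np.radians(th-t0))*R0; p=pv+pos(th)+[0,0,lift]
        print(th,row(p,Rt,p0,R0),np.round(p,4))
    print('pivot',pv,'d',d)
E
python3 - <<'E'
from tipplan import *
st();plan([5,10,16,22,28],0)
E
```

```text
t14.32 p [0.6178 0.0275 0.0328] psi-171.20 z [ 0.004 -0.001 -1.   ] F [ 0.6 -0.2 -1.8] op0.117 q [-0.328  0.638  0.247  1.851 -0.233  0.677  1.778]
5 [-0.     -0.0096 -0.0046 -0.0556  0.      0.0002] [0.6182 0.0246 0.0342]
10 [-0.     -0.0192 -0.0051 -0.1111  0.      0.0005] [0.6186 0.0218 0.0344]
16 [-0.     -0.0308 -0.0046 -0.1778  0.      0.0007] [0.6192 0.0184 0.0342]
22 [-0.     -0.0423 -0.0028 -0.2444  0.      0.001 ] [0.6197 0.015  0.0337]
28 [ 0.000e+00 -5.350e-02  1.000e-04 -3.111e-01  0.000e+00  1.300e-03] [0.6202 0.0116 0.0328]
pivot [6.18668678e-01 2.15581465e-02 1.38852675e-04] d [ 0.15291389 -0.98823952 -0.        ]
```

Request:
jog_arm --increments '[{"wx": -0.056,"wy": 0,"wz": 0,"dx": 0,"dy": -0.0096,"dz": -0.005,"fingers": -1},{"wx": -0.111,"wy": 0,"wz": 0,"dx": 0,"dy": -0.0192,"dz": -0.005,"fingers": -1},{"wx": -0.178,"wy": 0,"wz": 0,"dx": 0,"dy": -0.0308,"dz": -0.0046,"fingers": -1},{"wx": -0.244,"wy": 0,"wz": 0,"dx": 0,"dy": -0.0423,"dz": -0.0028,"fingers": -1},{"wx": -0.311,"wy": 0,"wz": 0,"dx": 0,"dy": -0.0535,"dz": 0,"fingers": -1},{"wx": -0.311,"wy": 0,"wz": 0,"dx": 0,"dy": -0.0535,"dz": 0,"fingers": -1}]'

```text
clock: 15.08
eef_pos: [0.6201, 0.0082, 0.0319]
tcp_rot: [-0.072, 0.968, 0.24, -0.017]
wrist_force: [0.1, -1.2, -1.5]
opening: 0.116
```

```bash
python3 - <<'E'
from tipplan import *
st();grab('wrist','w14');grab('scene','s14');crop('s14','s14c',260,170,420,350,3)
print(np.degrees(np.arccos(-R.from_quat(ctrl.read_state()['tcp_rot']).as_matrix()[2,2])))
E
```

```text
t15.07 p [0.6201 0.0082 0.0319] psi-171.50 z [-0.067  0.462 -0.884] F [ 0.1 -1.2 -1.5] op0.116 q [ 0.169  0.73  -0.062  1.738 -0.56   0.893  2.243]
27.74901299397709
```

View pics/w14.png

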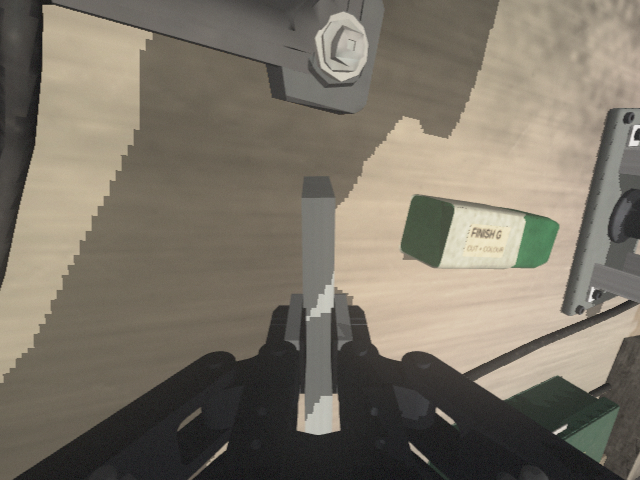

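View pics/s14c.png

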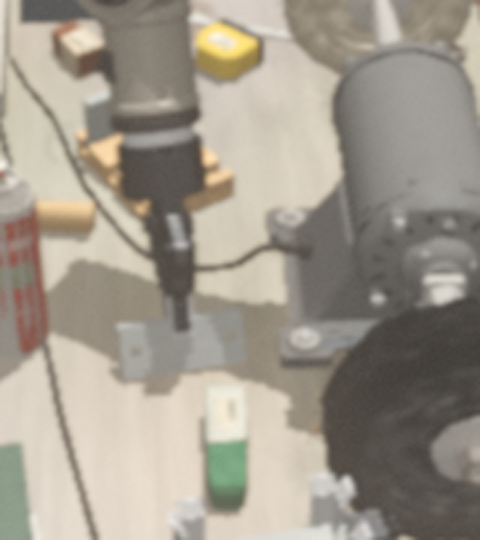

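```bash
python3 - <<'E'
from tipplan import *
plan([33,39,45,51,56],27.75,lift=.0005)
E
```

```text
33 [ 0.     -0.0093 -0.0028 -0.0583 -0.0001  0.0002] [0.6203 0.0082 0.0317]
39 [ 0.     -0.0209 -0.0033 -0.125  -0.0002  0.0004] [0.6208 0.0051 0.0302]
45 [ 0.     -0.0324 -0.0025 -0.1917 -0.0003  0.0006] [0.6213 0.0022 0.0284]
51 [ 1.000e-04 -4.390e-02 -5.000e-04 -2.583e-01 -4.000e-04  8.000e-04] [ 6.217e-01 -5.000e-04  2.630e-02]
56 [ 1.000e-04 -5.320e-02  2.000e-03 -3.139e-01 -5.000e-04  1.000e-03] [ 0.622  -0.0026  0.0243]
pivot [6.18388215e-01 2.08563743e-02 5.39881250e-04] d [ 0.15262438 -0.98828427 -0.        ]
```

Request:
jog_arm --increments '[{"wx": -0.058,"wy": 0,"wz": 0,"dx": 0,"dy": -0.0093,"dz": -0.0028,"fingers": -1},{"wx": -0.125,"wy": 0,"wz": 0,"dx": 0,"dy": -0.0209,"dz": -0.0033,"fingers": -1},{"wx": -0.192,"wy": 0,"wz": 0,"dx": 0,"dy": -0.0324,"dz": -0.0025,"fingers": -1},{"wx": -0.258,"wy": 0,"wz": 0,"dx": 0,"dy": -0.0439,"dz": -0.0005,"fingers": -1},{"wx": -0.314,"wy": 0,"wz": 0.001,"dx": 0,"dy": -0.0532,"dz": 0.002,"fingers": -1},{"wx": -0.314,"wy": 0,"wz": 0.001,"dx": 0,"dy": -0.0532,"dz": 0.002,"fingers": -1}]'

```text
clock: 15.92
eef_pos: [0.6218, -0.0015, 0.0237]
tcp_rot: [-0.068, 0.88, 0.469, -0.036]
wrist_force: [0.1, -0.8, -1.2]
opening: 0.117
```

```bash
python3 - <<'E'
from tipplan import *
st();grab('wrist','w15');grab('scene','s15');crop('s15','s15c',280,210,400,330,5)
print(np.degrees(np.arccos(-R.from_quat(ctrl.read_state()['tcp_rot']).as_matrix()[2,2])))
E
```

```text
t15.93 p [ 0.6218 -0.0015  0.0237] psi-171.24 z [-0.126  0.821 -0.557] F [ 0.1 -0.8 -1.2] op0.117 q [ 0.442  0.975 -0.216  1.561 -0.731  1.228  2.478]
55.92537845310434
```

View pics/s15c.png

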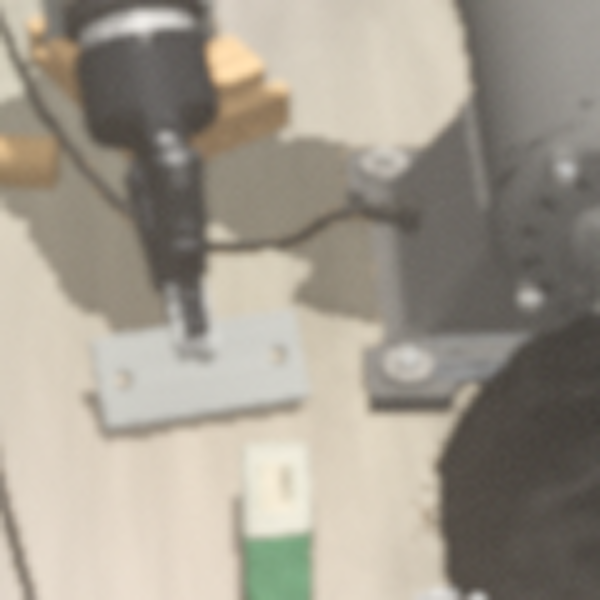

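View pics/w15.png

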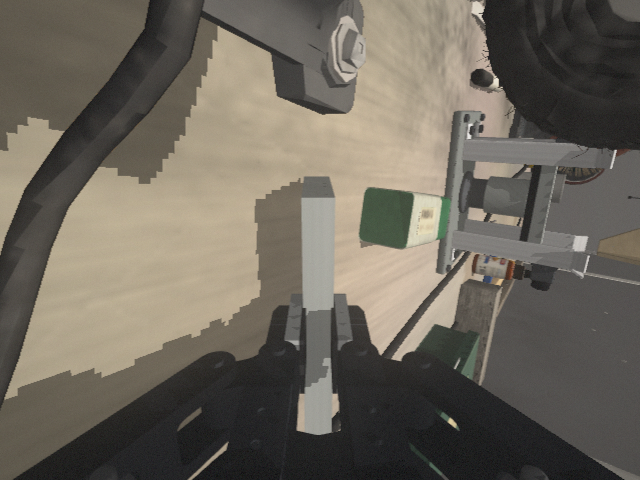

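```bash
python3 - <<'E'
from tipplan import *
plan([60],55.93,lift=.0005)
E
```

```text
60 [ 0.     -0.0064 -0.0021 -0.0452 -0.0001  0.0001] [ 0.6221 -0.0027  0.0229]
pivot [0.61820954 0.02228813 0.00082712] d [ 0.15410826 -0.98805397 -0.        ]
```

Request:
jog_arm --increments '[{"wx": -0.045,"wy": 0,"wz": 0,"dx": 0,"dy": -0.0064,"dz": -0.002,"fingers": -1},{"wx": -0.045,"wy": 0,"wz": 0,"dx": 0,"dy": -0.0064,"dz": -0.002,"fingers": -1},{"wx": -0.045,"wy": 0,"wz": 0,"dx": 0,"dy": -0.0064,"dz": -0.002,"fingers": -0.6},{"wx": -0.045,"wy": 0,"wz": 0,"dx": 0,"dy": -0.0064,"dz": -0.02,"fingers": -0.6},{"wx": -0.045,"wy": 0,"wz": 0,"dx": 0,"dy": -0.0064,"dz": -0.05,"fingers": -0.6},{"wx": -0.045,"wy": 0,"wz": 0,"dx": 0,"dy": -0.0064,"dz": -0.09,"fingers": -0.6},{"wx": -0.045,"wy": 0,"wz": 0,"dx": 0,"dy": -0.0064,"dz": -0.14,"fingers": -0.6},{"wx": -0.045,"wy": 0,"wz": 0,"dx": 0,"dy": -0.0064,"dz": -0.2,"fingers": -0.6}]'

```text
clock: 17.02
eef_pos: [0.6298, -0.0536, 0.0571]
tcp_rot: [-0.066, 0.863, 0.5, -0.037]
wrist_force: [1.1, -0.1, 0.1]
opening: 0.198
```

```bash
python3 - <<'E'
from tipplan import *
st();grab('wrist','w16');grab('scene','s16');crop('s16','s16c',280,210,400,330,5)
E
```

```text
t17.02 p [ 0.6298 -0.0536  0.0571] psi-171.30 z [-0.13   0.858 -0.497] F [ 1.1 -0.1  0.1] op0.198 q [ 0.508  0.993 -0.207  1.466 -0.717  1.382  2.468]
```

View pics/s16c.png

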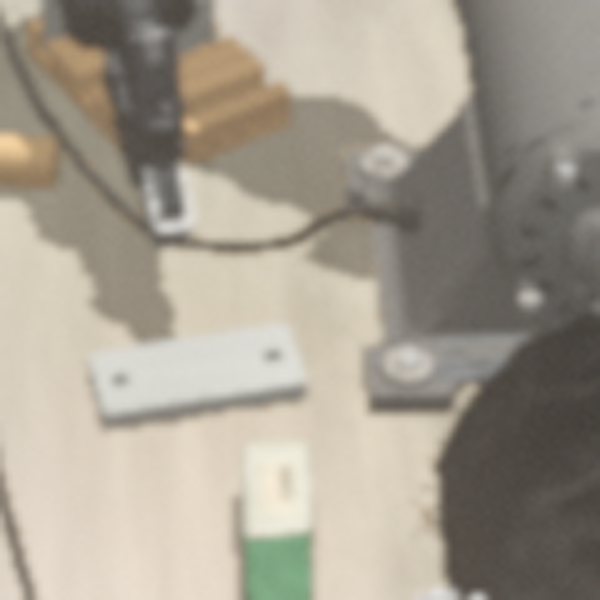

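View pics/w16.png

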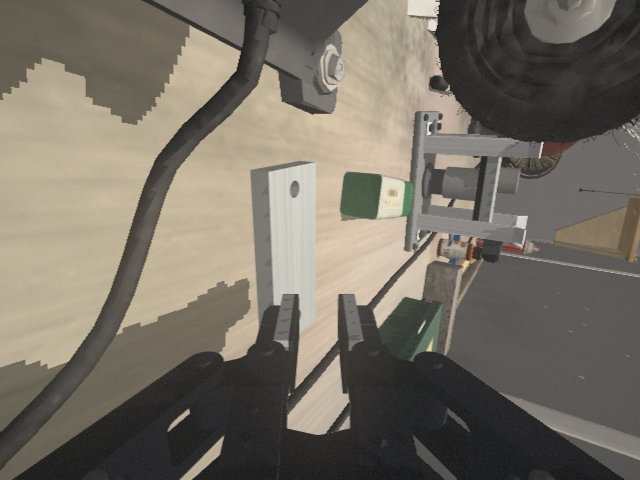

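```bash
python3 - <<'E'
from h import *
print(row([.628,-.05,.15],R.from_rotvec(np.array([.988,.15,0])*0)*Rdown(188.9)))
print(row([.621,.0,.16],Rdown(188.9)))
E
```

```text
[ 0.0049  0.278  -0.1365  0.6671  0.0046 -0.0022]
[ 0.0031  0.391  -0.0074  0.6671  0.0046 -0.0022]
```

Request:
jog_arm --increments '[{"wx": 0.11,"wy": 0,"wz": 0,"dx": 0,"dy": 0.07,"dz": -0.04,"fingers": -0.6},{"wx": 0.22,"wy": 0.001,"wz": 0,"dx": 0,"dy": 0.14,"dz": -0.07,"fingers": -0.3},{"wx": 0.33,"wy": 0.002,"wz": 0,"dx": 0,"dy": 0.21,"dz": -0.1,"fingers": 0.2},{"wx": 0.44,"wy": 0.003,"wz": -0.001,"dx": 0,"dy": 0.28,"dz": -0.12,"fingers": 0.6},{"wx": 0.55,"wy": 0.004,"wz": -0.002,"dx": 0,"dy": 0.33,"dz": -0.08,"fingers": 1},{"wx": 0.65,"wy": 0.005,"wz": -0.002,"dx": 0.003,"dy": 0.37,"dz": -0.04,"fingers": 1},{"wx": 0.667,"wy": 0.005,"wz": -0.002,"dx": 0.003,"dy": 0.391,"dz": -0.007,"fingers": 1},{"wx": 0.667,"wy": 0.005,"wz": -0.002,"dx": 0.003,"dy": 0.391,"dz": -0.007,"fingers": 1}]'

```text
clock: 18.12
eef_pos: [0.6194, 0.0062, 0.1591]
tcp_rot: [-0.082, 0.997, 0.002, -0.002]
wrist_force: [0.6, -0.4, 0.1]
opening: 1.001
```

```bash
python3 - <<'E'
from h import *
st();grab('wrist','w17');st()
E
```

```text
t18.12 p [0.6194 0.0062 0.1591] psi-170.64 z [-0.004  0.004 -1.   ] F [ 0.6 -0.4  0.1] op1.001 q [-0.206  0.463  0.13   1.766 -0.078  0.92   1.692]
t18.18 p [0.6195 0.0037 0.1589] psi-170.83 z [-0.004  0.003 -1.   ] F [ 0.5 -1.8  0.1] op0.999 q [-0.203  0.464  0.131  1.766 -0.078  0.92   1.693]
```

View pics/w17.png

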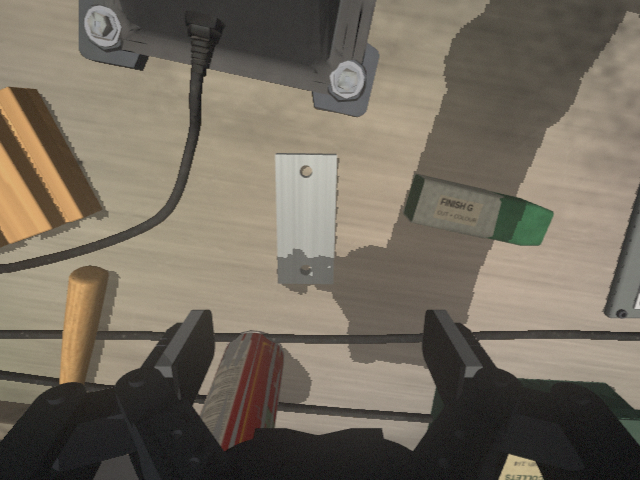

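```bash
python3 - <<'E'
from h import *
crop('w17','w17c',265,145,350,295,4)
E
```

```text
(no output)
```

View pics/w17c.png

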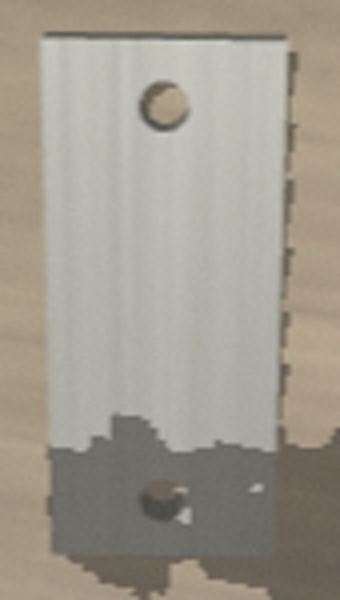

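```bash
python3 - <<'E'
from h import *
np.set_printoptions(precision=4,suppress=True)
i=load('w17'); f=lambda u,v:(265+u/4,145+v/4)
c=np.array([pz(i,*f(*p),.012)[:2] for p in [(41,38),(288,38),(275,554),(52,554)]]);print(c.mean(0))
for a,b in [(3,0),(2,1),(1,0),(2,3)]:
    d=c[b]-c[a]; print(np.linalg.norm(d),np.degrees(np.arctan2(d[1],d[0])))
h=np.array([pz(i,*f(*p),.012)[:2] for p in [(164,105),(163,500)]]);psi=np.degrees(np.arctan2(*(h[0]-h[1])[::-1]));print(h.mean(0),psi)
m=(c.mean(0)+h.mean(0))/2
st(); print(m,row([m[0],m[1],.06],Rdown(-171.3)),row([m[0],m[1],-.001],Rdown(-171.3)))
E
```

```text
[ 0.6222 -0.0024]
0.110119398164948 -171.55282664490286
0.11018765833443074 -171.20272804266182
0.04791730777027911 -80.69435615034317
0.04858958372168395 -80.78430773179996
[ 0.6223 -0.0025] -171.41666546811132
t18.18 p [0.6195 0.0037 0.1589] psi-170.83 z [-0.004  0.003 -1.   ] F [ 0.5 -1.8  0.1] op0.999 q [-0.203  0.464  0.131  1.766 -0.078  0.92   1.693]
[ 0.6222 -0.0025] [-0.0066 -0.023   0.3297  0.0025 -0.0021  0.0052] [-0.0073 -0.0238  0.533   0.0025 -0.0021  0.0052]
```

Request:
jog_arm --increments '[{"wx": 0.001,"wy": -0.001,"wz": 0.005,"dx": -0.004,"dy": -0.012,"dz": 0.16,"fingers": 1},{"wx": 0.001,"wy": -0.001,"wz": 0.005,"dx": -0.004,"dy": -0.012,"dz": 0.32,"fingers": 1},{"wx": 0.001,"wy": -0.001,"wz": 0.005,"dx": -0.004,"dy": -0.012,"dz": 0.43,"fingers": 1},{"wx": 0.001,"wy": -0.001,"wz": 0.005,"dx": -0.004,"dy": -0.012,"dz": 0.45,"fingers": 1},{"wx": 0.001,"wy": -0.001,"wz": 0.005,"dx": -0.004,"dy": -0.012,"dz": 0.45,"fingers": 1},{"wx": 0.001,"wy": -0.001,"wz": 0.005,"dx": -0.004,"dy": -0.012,"dz": 0.45,"fingers": 1}]'

```text
clock: 18.92
eef_pos: [0.6224, -0.0005, 0.0257]
tcp_rot: [-0.075, 0.997, 0.001, 0.001]
wrist_force: [-0.2, 0.8, 0.3]
opening: 1.001
```

```bash
python3 - <<'E'
from h import *
st(); print(row([.6222,-.0025,-.001],Rdown(-171.3)))
E
```

```text
t18.93 p [ 6.224e-01 -5.000e-04  2.570e-02] psi-171.42 z [ 0.001  0.002 -1.   ] F [-0.2  0.8  0.3] op1.001 q [-0.177  0.643  0.106  1.832 -0.105  0.67   1.711]
[ 0.0019 -0.0068  0.0888  0.001   0.0009 -0.0014]
```

Request:
jog_arm --increments '[{"wx": 0.001,"wy": 0.001,"wz": 0,"dx": 0.001,"dy": -0.006,"dz": 0.045,"fingers": 1},{"wx": 0.001,"wy": 0.001,"wz": 0,"dx": 0.001,"dy": -0.006,"dz": 0.085,"fingers": 1},{"wx": 0.001,"wy": 0.001,"wz": 0,"dx": 0.001,"dy": -0.006,"dz": 0.085,"fingers": 1},{"wx": 0.001,"wy": 0.001,"wz": 0,"dx": 0.001,"dy": -0.006,"dz": 0.085,"fingers": 1},{"wx": 0.001,"wy": 0.001,"wz": 0,"dx": 0.001,"dy": -0.006,"dz": 0.085,"fingers": -1},{"wx": 0.001,"wy": 0.001,"wz": 0,"dx": 0.001,"dy": -0.006,"dz": 0.085,"fingers": -1},{"wx": 0.001,"wy": 0.001,"wz": 0,"dx": 0.001,"dy": -0.006,"dz": 0.085,"fingers": -1},{"wx": 0.001,"wy": 0.001,"wz": 0,"dx": 0.001,"dy": -0.006,"dz": 0.085,"fingers": -1}]' --grip_force 80

```text
clock: 19.92
eef_pos: [0.6217, -0.0021, -0.0005]
tcp_rot: [-0.075, 0.997, -0.0, -0.001]
wrist_force: [-0.8, -2.0, 5.6]
opening: 0.533
```

```bash
python3 - <<'E'
from h import *
np.set_printoptions(precision=4,suppress=True)
s=st(); i=grab('wrist','w18'); crop('w18','w18c',150,180,490,440,2)
print(row([.62,0,.15],Rdown(188.6)),row([.576,.30,.2],Rdown(189)),row([.574,.315,.2],Rdown(188.95)))
E
```

```text
t19.93 p [ 0.6217 -0.0021 -0.0005] psi-171.39 z [-0.001 -0.001 -1.   ] F [-0.8 -2.   5.6] op0.533 q [-0.171  0.683  0.101  1.837 -0.108  0.628  1.715]
[ 0.0054  0.0075 -0.5016 -0.0002 -0.0009  0.0001] [ 0.0009  1.0182 -0.6686 -0.0002 -0.0009 -0.0043] [ 0.0001  1.0686 -0.6687 -0.0002 -0.0009 -0.0038]
```

View pics/w18c.png

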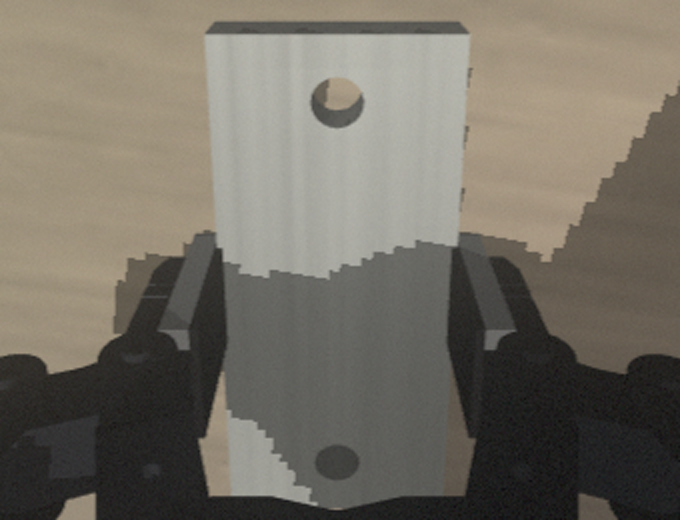

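Request:
jog_arm --increments '[{"wx": 0,"wy": 0,"wz": 0,"dx": 0,"dy": 0,"dz": -0.15,"fingers": -1},{"wx": 0,"wy": 0,"wz": 0,"dx": 0,"dy": 0.04,"dz": -0.35,"fingers": -1},{"wx": 0,"wy": 0,"wz": 0,"dx": 0,"dy": 0.2,"dz": -0.52,"fingers": -1},{"wx": 0,"wy": 0,"wz": 0,"dx": 0,"dy": 0.38,"dz": -0.62,"fingers": -1},{"wx": 0,"wy": 0,"wz": -0.004,"dx": 0,"dy": 0.56,"dz": -0.67,"fingers": -1},{"wx": 0,"wy": 0,"wz": -0.004,"dx": 0,"dy": 0.74,"dz": -0.67,"fingers": -1},{"wx": 0,"wy": 0,"wz": -0.004,"dx": 0,"dy": 0.9,"dz": -0.67,"fingers": -1},{"wx": 0,"wy": 0,"wz": -0.004,"dx": 0,"dy": 1.0,"dz": -0.67,"fingers": -1}]'

```text
clock: 20.98
eef_pos: [0.5744, 0.2982, 0.1985]
tcp_rot: [-0.08, 0.997, 0.0, -0.003]
wrist_force: [-0.8, -0.1, -5.8]
opening: 0.534
```

```bash
python3 - <<'E'
from h import *
st();print(row([.5740,.3150,.17],Rdown(188.95)))
E
```

```text
t20.98 p [0.5744 0.2982 0.1985] psi-170.81 z [-0.005 -0.    -1.   ] F [-0.8 -0.1 -5.8] op0.534 q [-0.634  0.464  0.083  1.66  -0.047  1.025  1.196]
[-0.0081  0.0555  0.0951  0.0005 -0.0032  0.0027]
```

Request:
jog_arm --increments '[{"wx": 0,"wy": 0,"wz": 0.001,"dx": -0.004,"dy": 0.03,"dz": 0.04,"fingers": -1},{"wx": 0,"wy": 0,"wz": 0.001,"dx": -0.004,"dy": 0.058,"dz": 0.1,"fingers": -1},{"wx": 0,"wy": 0,"wz": 0.001,"dx": -0.004,"dy": 0.058,"dz": 0.14,"fingers": -1},{"wx": 0,"wy": 0,"wz": 0.001,"dx": -0.004,"dy": 0.058,"dz": 0.14,"fingers": -1},{"wx": 0,"wy": 0,"wz": 0.001,"dx": -0.004,"dy": 0.058,"dz": 0.14,"fingers": -1},{"wx": 0,"wy": 0,"wz": 0.001,"dx": -0.004,"dy": 0.058,"dz": 0.14,"fingers": -1}]'

```text
clock: 21.72
eef_pos: [0.5756, 0.3121, 0.1583]
tcp_rot: [-0.077, 0.997, 0.0, -0.001]
wrist_force: [0.3, -0.9, -5.4]
opening: 0.532
```

```bash
python3 - <<'E'
from h import *
st(); grab('wrist','w19');s=st(); crop('w19','w19c',240,80,400,240,5)
E
```

```text
t21.73 p [0.5756 0.3121 0.1583] psi-171.14 z [-0.002  0.    -1.   ] F [ 0.3 -0.9 -5.4] op0.532 q [-0.648  0.515  0.078  1.677 -0.049  0.952  1.174]
t21.77 p [0.5755 0.3122 0.1583] psi-171.13 z [-0.002  0.    -1.   ] F [-0.8  0.3 -4.6] op0.538 q [-0.648  0.515  0.078  1.677 -0.049  0.952  1.174]
```

View pics/w19c.png

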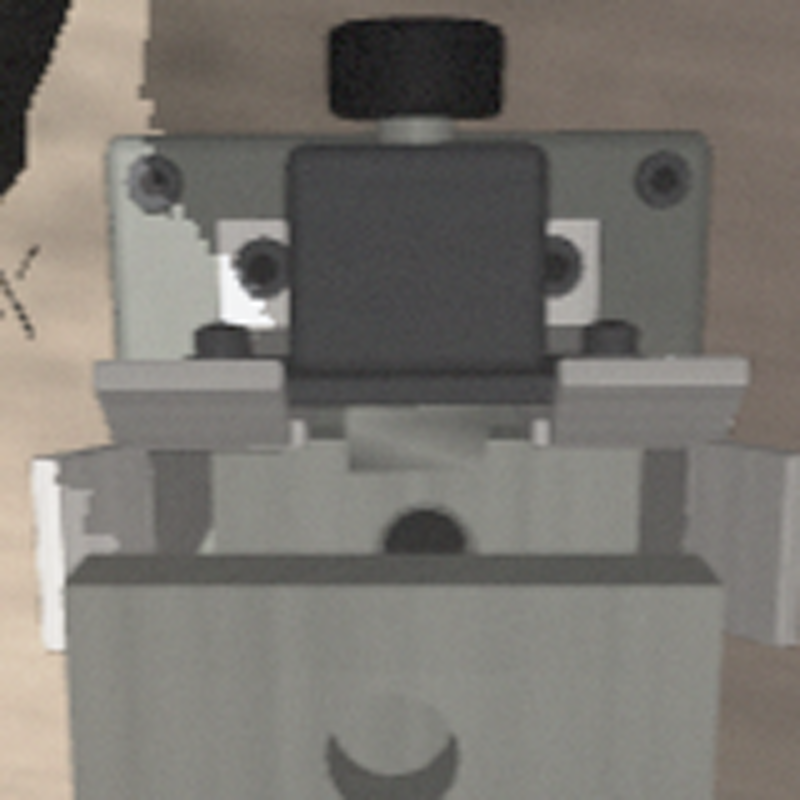

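```bash
python3 - <<'E'
from h import *
np.set_printoptions(precision=4,suppress=True)
i=load('w19'); f=lambda u,v:(240+u/5,80+v/5)
P=lambda u,v,z: pz(i,*f(u,v),z)
def show(n,*pts):
    m=np.mean([P(*p) for p in pts],0); d=P(*pts[0])-P(*pts[-1]); print(n,m[:2],'len',np.linalg.norm(d),np.degrees(np.arctan2(d[1],d[0])))
    return m
a=show('mouth124',(152,446,.124),(688,446,.124))
b2=show('rimEndInner',(97,387,.136),(748,385,.136))
d=show('blanktop',(67,583,.1708),(722,583,.1708)); e=show('blankbot',(83,555,.1588),(703,555,.1588))
u=np.array([np.cos(np.radians(8.95)),np.sin(np.radians(8.95)),0])
for q,off in [(a,.05675),(b2,.06375)]: print('centre',(q+u*off)[:2])
for q in (d,e): print('blank centre',(q+u*.055)[:2])
bl=(d+e)/2+u*.055; sh=np.array([.5741,.3153,0])-bl; sh[2]=0; print('shift',sh,R.from_quat(ctrl.read_state()['tcp_rot']).inv().apply(sh)/.3)
E
```

```text
mouth124 [0.5179 0.3064] len 0.051510868225950586 -81.17426795844187
rimEndInner [0.511  0.3053] len 0.05773264651461491 -81.00123441210282
blanktop [0.5216 0.3044] len 0.047473837123180956 -81.1747104856213
blankbot [0.5219 0.3043] len 0.048821167761200455 -81.17461830374499
centre [0.574  0.3152]
centre [0.574  0.3152]
blank centre [0.5759 0.3129]
blank centre [0.5763 0.3129]
shift [-0.002   0.0024  0.    ] [0.0053 0.009  0.    ]
```

Request:
jog_arm --increments '[{"wx": 0,"wy": 0,"wz": 0,"dx": 0.005,"dy": 0.009,"dz": 0.02,"fingers": -1},{"wx": 0,"wy": 0,"wz": 0,"dx": 0.005,"dy": 0.009,"dz": 0.04,"fingers": -1},{"wx": 0,"wy": 0,"wz": 0,"dx": 0.005,"dy": 0.009,"dz": 0.08,"fingers": -1},{"wx": 0,"wy": 0,"wz": 0,"dx": 0.005,"dy": 0.009,"dz": 0.12,"fingers": -1},{"wx": 0,"wy": 0,"wz": 0,"dx": 0.005,"dy": 0.009,"dz": 0.16,"fingers": -1},{"wx": 0,"wy": 0,"wz": 0,"dx": 0.005,"dy": 0.009,"dz": 0.16,"fingers": -1}]'

```text
clock: 22.52
eef_pos: [0.5724, 0.3144, 0.1081]
tcp_rot: [-0.078, 0.997, -0.001, -0.002]
wrist_force: [0.3, 0.1, -4.4]
opening: 0.535
```

```bash
python3 - <<'E'
from h import *
st(); grab('wrist','w20');s=st(); crop('w20','w20c',240,80,400,240,4)
E
```

```text
t22.52 p [0.5724 0.3144 0.1081] psi-171.10 z [-0.004 -0.001 -1.   ] F [ 0.3  0.1 -4.4] op0.535 q [-0.648  0.572  0.071  1.713 -0.052  0.863  1.172]
t22.57 p [0.5727 0.3146 0.1089] psi-171.10 z [-0.004 -0.001 -1.   ] F [-0.6 -0.4 -3.7] op0.537 q [-0.648  0.571  0.071  1.712 -0.052  0.864  1.172]
```

View pics/w20c.png

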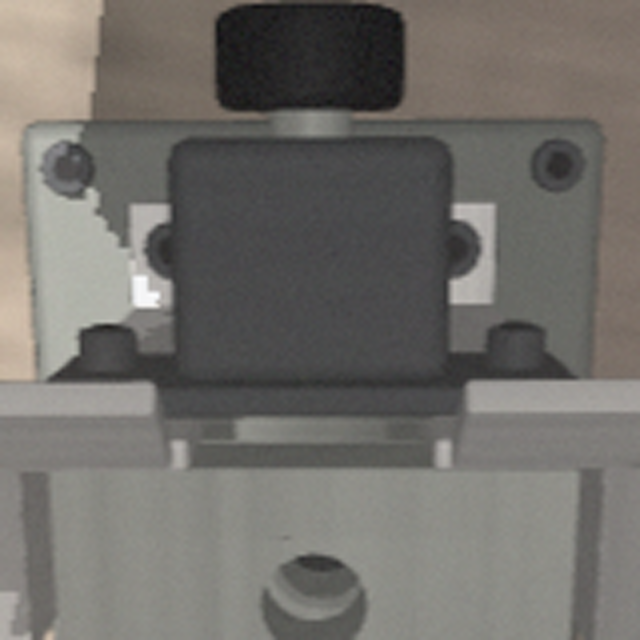

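Request:
jog_arm --increments '[{"wx": 0,"wy": 0,"wz": 0,"dx": -0.003,"dy": 0.001,"dz": 0.02,"fingers": -1},{"wx": 0,"wy": 0,"wz": 0,"dx": -0.003,"dy": 0.001,"dz": 0.04,"fingers": -1},{"wx": 0,"wy": 0,"wz": 0,"dx": -0.003,"dy": 0.001,"dz": 0.06,"fingers": -1},{"wx": 0,"wy": 0,"wz": 0,"dx": -0.003,"dy": 0.001,"dz": 0.08,"fingers": -1},{"wx": 0,"wy": 0,"wz": 0,"dx": -0.003,"dy": 0.001,"dz": 0.095,"fingers": -1},{"wx": 0,"wy": 0,"wz": 0,"dx": -0.003,"dy": 0.001,"dz": 0.105,"fingers": -1},{"wx": 0,"wy": 0,"wz": 0,"dx": -0.003,"dy": 0.001,"dz": 0.105,"fingers": -1}]'

```text
clock: 23.45
eef_pos: [0.5752, 0.3162, 0.0804]
tcp_rot: [-0.078, 0.997, 0.001, 0.0]
wrist_force: [-2.1, -0.7, 9.6]
opening: 0.533
```

```bash
python3 - <<'E'
from h import *
st(); grab('wrist','w21');s=st(); crop('w21','w21c',240,80,400,240,4)
E
```

```text
t23.45 p [0.5752 0.3162 0.0804] psi-171.09 z [ 0.001  0.002 -1.   ] F [-2.1 -0.7  9.6] op0.533 q [-0.645  0.609  0.067  1.723 -0.055  0.81   1.174]
t23.50 p [0.5752 0.3162 0.0804] psi-171.10 z [ 0.001  0.002 -1.   ] F [-1.5  0.1 10.4] op0.532 q [-0.645  0.609  0.067  1.723 -0.055  0.81   1.174]
```

View pics/w21c.png

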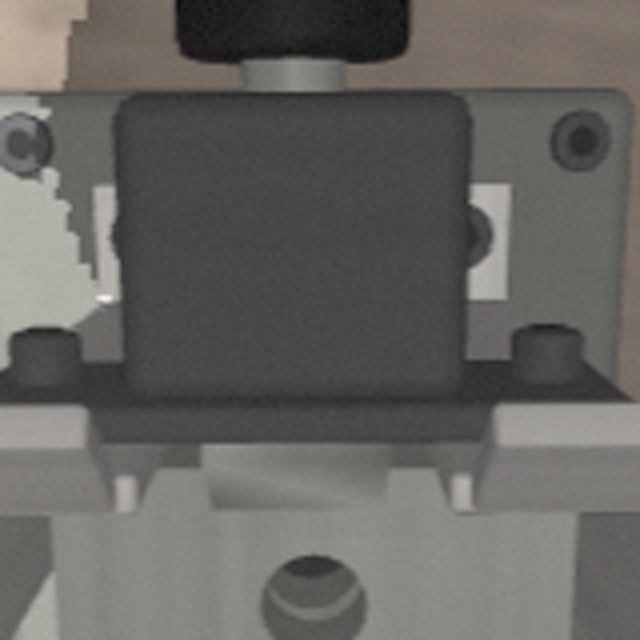

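Near latch has snapped over the blank. I'll press about 4 mm further so the far latch catches too, then release.

Request:
jog_arm --increments '[{"wx": 0,"wy": 0,"wz": 0,"dx": 0,"dy": 0,"dz": 0.007,"fingers": -1},{"wx": 0,"wy": 0,"wz": 0,"dx": 0,"dy": 0,"dz": 0.014,"fingers": -1},{"wx": 0,"wy": 0,"wz": 0,"dx": 0,"dy": 0,"dz": 0.014,"fingers": -1},{"wx": 0,"wy": 0,"wz": 0,"dx": 0,"dy": 0,"dz": 0.014,"fingers": -1}]'

```text
clock: 24.0
eef_pos: [0.5753, 0.3162, 0.0767]
tcp_rot: [-0.078, 0.997, 0.001, 0.0]
wrist_force: [-2.4, -2.4, 13.6]
opening: 0.536
```

```bash
python3 - <<'E'
from h import *
st()
E
```

```text
t24.00 p [0.5753 0.3162 0.0767] psi-171.09 z [ 0.001  0.002 -1.   ] F [-2.4 -2.4 13.6] op0.536 q [-0.645  0.613  0.067  1.725 -0.055  0.803  1.175]
```

Request:
jog_arm --increments '[{"wx": 0,"wy": 0,"wz": 0,"dx": 0,"dy": 0,"dz": 0,"fingers": 1},{"wx": 0,"wy": 0,"wz": 0,"dx": 0,"dy": 0,"dz": 0,"fingers": 1},{"wx": 0,"wy": 0,"wz": 0,"dx": 0,"dy": 0,"dz": 0,"fingers": 1},{"wx": 0,"wy": 0,"wz": 0,"dx": 0,"dy": 0,"dz": -0.15,"fingers": 1},{"wx": 0,"wy": 0,"wz": 0,"dx": 0,"dy": 0,"dz": -0.35,"fingers": 1},{"wx": 0,"wy": 0,"wz": 0,"dx": 0,"dy": 0,"dz": -0.55,"fingers": 1},{"wx": 0,"wy": 0,"wz": 0,"dx": 0,"dy": 0,"dz": -0.7,"fingers": 1},{"wx": 0,"wy": 0,"wz": 0,"dx": 0,"dy": 0,"dz": -0.7,"fingers": 1}]'

```text
clock: 25.0
eef_pos: [0.5763, 0.3163, 0.2885]
tcp_rot: [-0.077, 0.997, 0.002, 0.002]
wrist_force: [0.3, 0.2, -1.5]
opening: 1.006
```

```bash
python3 - <<'E'
from h import *
st(); grab('wrist','w22'); crop('w22','w22c',240,60,400,280,3);grab('scene','s22');crop('s22','s22c',280,300,400,410,5);grab('top','t22')
E
```

```text
t25.00 p [0.5763 0.3163 0.2885] psi-171.11 z [ 0.004  0.004 -1.   ] F [ 0.3  0.2 -1.5] op1.006 q [-0.664  0.401  0.094  1.543 -0.041  1.194  1.163]
```

View pics/w22c.png

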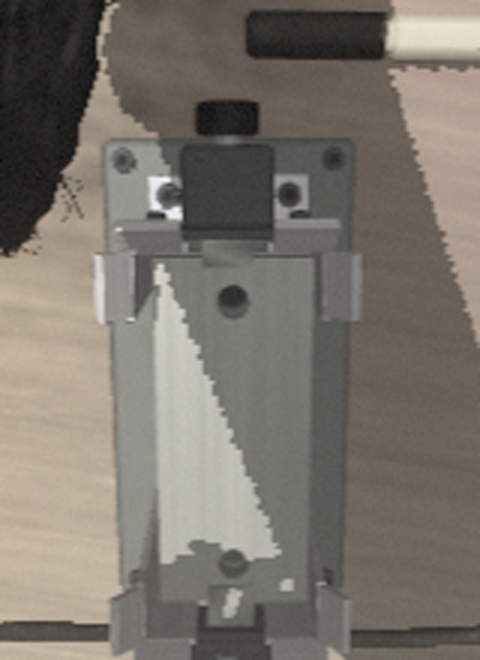

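View pics/s22c.png

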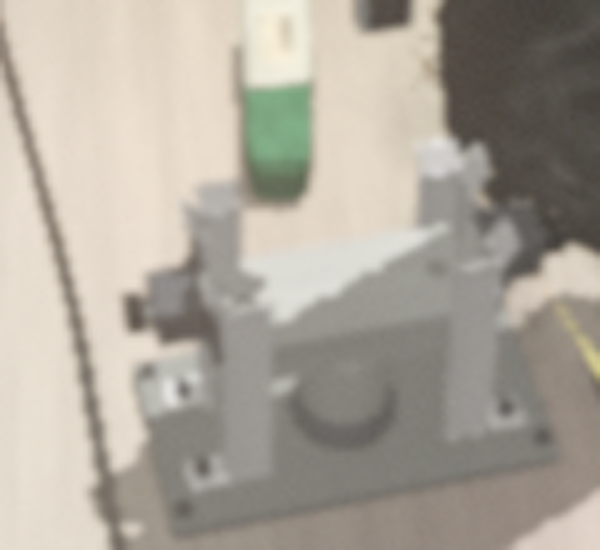

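View pics/t22.png

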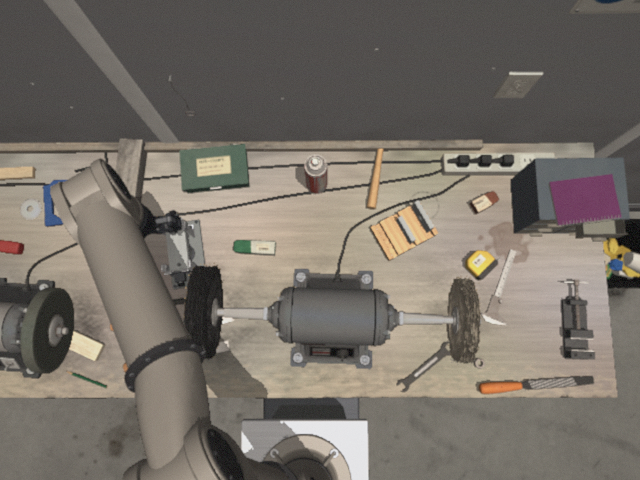

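```bash
python3 - <<'E'
from h import *
a=cv2.imread('pics/top0.png');b=cv2.imread('pics/t22.png')
f=lambda im:cv2.resize(im[140:290,225:520],None,fx=2,fy=2)
cv2.imwrite('pics/cmp.png',np.vstack([f(a),f(b)]))
E
```

```text
(no output)
```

View pics/cmp.png

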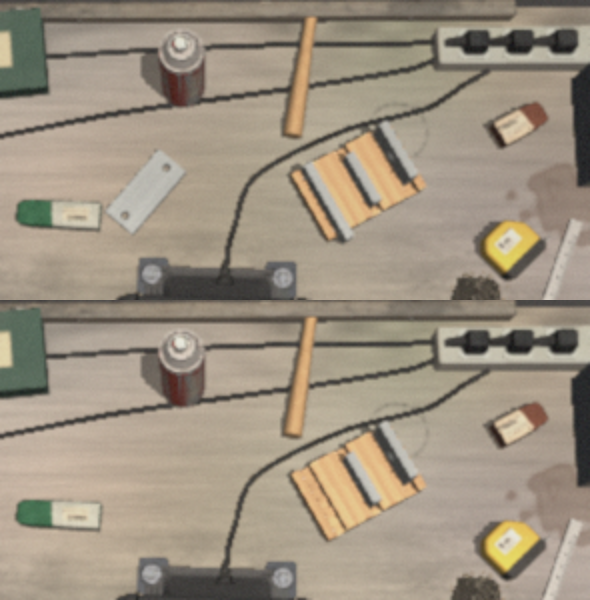

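The before and after views match. Only the two blanks have moved; the compound bar, can, tape measure and both other plates stand where they were.

```bash
python3 - <<'E'
from h import *
print(ctrl.finish_job()); st()
E
```

```text
the job is handed in; nothing more can be done
None
the job is handed in; nothing more can be done
```

Both long blanks are in the magazine, one on the other under the latches, and the job was handed in at about 25 s of the 70 s allowed.

- **Bench blank:** I picked it up across its width, set it in the shaft and pressed it home. The wrist picture afterwards showed both latch noses over it.
- **Rack blank:** I lifted it out of its groove and rested its long edge on the open bench. I tipped it to about 60° in the grip, then opened the fingers and drew them back; it dropped the last 30° or so and lay flat. I took it up again, set it in the shaft and pressed it in on top of the first.

**Last checks:**
- The wrist picture shows both noses over the upper blank, and the scene picture shows it lying level.
- Before and after views from the top camera show the compound bar, can, tape measure and the short and wide plates unmoved. The pen was checked only by eye in the wrist picture.
- The gripper is open and clear, with the TCP at z = 0.29 m. The highest wrist force I read was about 17 N, taken at the end of moves rather than continuously.

**Disagreements:**
- The task text says the magazine's long side lies along world y and the compound bar along world x. The pictures show each at roughly right angles to that, so I followed the pictures.
- The measured TCP was often up to 5 mm from where I commanded it just after a fast move. I let it settle and corrected before each grasp and fit.

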